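Load the spacer arbor and crank it under the viewing head

ROBOT

A 7-joint arm with a two-finger parallel gripper is mounted at the origin on the work surface. World frame = base frame: x ahead of the robot, y to its left, z up, the work surface at z = 0. Lengths are in mm, angles in rad, forces in N, time in s.
With the tool pointing down it reaches from about 425 to 875 mm from the base axis. Payload 8.4 kg.
Tool frame: the origin (TCP) lies midway between the tips of the shut fingers; the grasp point (between the pads) lies 19 mm behind it; z points along the fingers, y is the direction in which the jaws open and shut (so a half turn about z gives the same grasp; the last joint's range is limited). The gripper opens to 85 mm and grips with 20 to 120 N. Pads are 22 mm wide; open, the fingers measure 114 mm over their backs; the gripper's body (76 mm by 85 mm) begins 54 mm behind the grasp point. The pads swing forward as they close: fully open they stand 13 mm farther back than shut.
Start: joints at [1.029, 0.333, 0.04, 1.465, -0.013, 1.343, -0.059], TCP at [278.481, -587.292, 231.308] pointing down, gripper open.
Joint ranges: [-2.58, 2.58], [-0.38, 2.09], [-1.3, 1.39], [0.25, 2.4], [-1.5, 4.64], [0.08, 2.09], [-2.65, 2.65]. Speed limits (rad/s): [2.22, 2.22, 2.79, 2.79, 3.14, 3.14, 3.14].

INTERFACE

Orientations are given as [roll, pitch, yaw] about the fixed x, y, z axes, in that order (R = Rz(yaw) Ry(pitch) Rx(roll)).
In Python, from station import manip gives the robot as it stands.
- The arm moves only by the tool arm_command, never from a script. Its argument "motion" is a list of rows, each an object with "slide": the shift along the tool's x, y, z in m, a list of three; "angular": the turn, a rotation vector about the tool's x, y, z in degrees, a list of three; "hand": the opening, from -1 (shut) to 1 (fully open). A call has 1 to 5 rows; each row is the pose to reach, as a shift and turn from the pose commanded when the call began, along the tool's axes at that moment; what a row does not reach only later rows make up. A row lasts 1/12 s, in which the tool goes at most 41.7 mm and 7.16 degrees, less where a joint would pass 70% of its speed; a pose out of reach is approached as far as the arm can. A call with a gripper value outside its range is refused whole. The fingers move at their own pace and stop on an object; "grip_force" is the grip in N (left out, the last holds). Time passes only in rows, so rows that repeat a pose let the fingers close. It gives the time, the measured TCP pose, the force and the opening at its end, in the units of the state.
- manip.get_state(): the state, without advancing time (a new reading comes with each control period).
- manip.camera(name): name is "scene" or "side" or "wrist"; returns the picture (420x560x3 uint8, red, green, blue); there is no depth.
- manip.camera_params(name): a dict with "intrinsics" (3x3 intrinsics, pixels), "R" (3x3) and "t" (3): a world point X has camera coordinates R X + t; the wrist camera has in their place "T_tool_cam" (4x4, takes a point from camera to tool coordinates, whose origin is the TCP and whose axes are the flange's). Camera axes: x right, y down, z forward; pixel columns grow to the right and rows downward; lengths in mm; the calibration is good to about 2 mm. A picture is of the moment at which its call begins: read the wrist's pose just before it. camera_params takes no time and is no camera call.
- manip.hand_in(): hands the job in, once; it reports no verdict.
The state is a dict: "time_s": time; "joints": joint angles; "joint_velocities": joint speeds; "effort": joint torques, N m; "tool_pos": TCP position; "orientation": TCP orientation; "wrist_force": force on the tool from outside, world axes, zero at the start; "ft_torque": the same for the moment, N m; "width": finger opening in mm.
Only numpy, scipy, OpenCV 4.12 (cv2) and the standard library are available. Lean on these libraries where they do the work, as an engineer would, in place of code of your own. Each camera call takes 0.05 s, during which the arm holds its last target.

TASK

Thread the two brass spacer rings onto the upright arbor of the inspection stand's carriage, the wide ring first and the narrow one on top of it, both flat and fully down. Then swing the folded crank handle of the handwheel out until it latches upright on the wheel, and crank the wheel by that handle one full turn clockwise until the carriage is fully home under the viewing head. Leave the handle latched out, let go, and do not disturb the other things on the bench.

Things in the scene. Friction and masses are not known exactly. Their poses are not given: they have to be found in the camera images.
- stand: Fixed cream inspection stand, base 190 x 410 mm. Origin at bench height, 15 mm nearer the robot than the base's centre. Its x axis points away from the robot, y to the robot's left along the carriage rails, z up. On its right end a console with a face sloping 35 deg (down towards -y, to the right) carries the handwheel; the carriage with the arbor is in its middle, the viewing head on its left.
- lamp_bar (a point): Middle of the underside of a fixed lamp bar (100 mm along x, 26 along y, 22 thick; axes as stand), 272 mm above the bench on a post at the far side of the console. It overhangs the upper half of the wheel, so a vertical gripper cannot follow the crank round: hold the tool along the wheel's axis, its fingers pointing down and to the stand's +y.
- head_tip (a point): Lower end of the fixed black viewing tube, 105 mm above the bench, over the arbor's home place. The tube is 18 mm across here, 40 mm higher up, its top 182 mm above the bench, and hangs from a post at the stand's far left corner; it is 105 mm along +y from the arbor's loading place.
- wheel_center (a point): Where the handwheel's axis meets the sloping console face (axes as stand; 85 mm above the bench). The axis leans 35 deg from vertical to the right: (0, -0.574, 0.819) in these axes; upslope is (0, 0.819, 0.574). The wheel is a dark steel disc 110 mm across, its outer face 16 mm out along the axis.
- wheel (a joint): Handwheel angle (rad): 0 at the start, grows clockwise seen looking at its face from outside (the crank hinge goes from the lowest point to the side nearest the robot, -x, then to the top), hard stop at 6.283, one full turn. A pin locks it at 0 until the crank handle is beyond about 1.35. Stiff: about 5 N at the crank turns it; it stays where it is left.
- handle (a joint): Crank handle's fold (rad): 0 flat over the wheel (starts at 0 to 0.25), 1.571 (stop) standing out parallel to the wheel's axis. A spring detent resists from 0.8 to 1.2 (about 3 N at the grip), then pushes it to 1.571 and holds it there. Folded, it points upslope from its hinge across the middle of the wheel; its far end is 71 mm from the hinge.
- crank_hinge (a point): The crank handle's hinge, on the wheel 45 mm from its axis, at the wheel's lowest point (its right side) when the wheel is at 0, and 40 mm out along the axis from wheel_center (24 mm off the wheel's face). Axes turn with the wheel: x upslope at 0, y the hinge's line (the stand's -x at 0), z out along the wheel's axis.
- sleeve: Black grip sleeve of the crank handle, 16 mm in diameter, 48 mm long, spinning freely on it. Origin: its middle, 42 mm from the hinge; z along the handle, away from the hinge. Pinched across its sides, along the hinge's line, it pivots between the fingers as it is swung out, and it spins in them as the wheel turns.
- carriage (a joint): Travel of the aluminium carriage along the stand's +y (m): 0 at the start (loading place, nothing above it), 0.105 fully home under the viewing head. Geared to the handwheel (16.7 mm per rad) and moved only by it.
- arbor_foot (a point): Foot of the steel arbor, on the carriage's top face (38 mm above the bench). The arbor is upright, 12 mm in diameter, 45 mm tall, its top 6 mm tapered. The carriage's top is 90 x 70 mm. Axes as stand.
- wide_ring: Wide brass spacer ring, 46 mm outside diameter, 16 mm hole, 14 mm thick, lying flat on the bench. Origin: centre of its underside; z is its axis.
- narrow_ring: Narrow brass spacer ring, 32 mm outside diameter, 16 mm hole, 14 mm thick, lying flat on the bench. Origin: centre of its underside; z is its axis.
- wide_ring_mid (a point): Middle of the wide ring, 7 mm above its origin.
- narrow_ring_mid (a point): Middle of the narrow ring, 7 mm above its origin.
- amber_bottle: Amber reagent bottle, 56 mm across, 115 mm tall; a bystander to leave alone. Origin: centre of its underside.
- beaker: Glass beaker, 60 mm across, 75 mm tall; a bystander to leave alone. Origin: centre of its underside.
- petri_dish: Closed clear dish, 60 mm across, 15 mm tall; a bystander to leave alone. Origin: centre of its underside.
- objective: Steel microscope objective standing upright, 26 mm across, 44 mm tall; a bystander to leave alone. Origin: centre of its underside.
- tweezers: Steel tweezers lying along their x axis, 115 mm long, 5 mm high; a bystander to leave alone. Origin: centre of its underside.
- slide_box: Grey slide box, 85 x 100 x 32 mm; a bystander to leave alone. Origin: centre of its underside.

How it is judged:
By the outcome, as a careful person would: the job done as asked, in the order asked, and still so for the second after the job is handed in, with the robot touching nothing.
It also fails if it takes over 72 s, if anything falls off the work surface, if the arm or the gripper's body presses on something with over 40 N, if the wrist force passes 120 N, or if a joint passes its speed limit or range.

## Working session

There is one attempt and no reset: what is moved stays moved. The work goes in short steps, Python scripts to look and compute and a tool call to move; the robot and the scene stay as the last step left them, time stands still between calls to the robot, and variables do not carry over. Pictures are saved under pics/ and viewed, and the job is handed in when it is done.

Besides the shell and the picture viewer there is one more tool, called as a command line: name --argument value ..., lists and objects as JSON in quotes. arm_command: Moves the arm, as the interface text tells. Its arguments: {"type":"object","properties":{"motion":{"type":"array","items":{"type":"object","properties":{"slide":{"type":"array","items":{"type":"number"}},"angular":{"type":"array","items":{"type":"number"}},"hand":{"type":"number"}}}},"grip_force":{"type":"number"}},"required":["motion"]}

```bash
ls; mkdir -p pics
python3 - <<'E'
from station import manip
import cv2,numpy as np
s=manip.get_state();print(s)
for n in("scene","side","wrist"):
    im=manip.camera(n);cv2.imwrite(f"pics/{n}0.png",im[:,:,::-1]);print(n,manip.camera_params(n))
E
```

```text
pics
{'time_s': 0.0, 'joints': array([ 1.02876968,  0.33389663,  0.03987432,  1.46627238, -0.01337763,
        1.34329267, -0.05851541]), 'joint_velocities': array([-0.00017186,  0.00081192, -0.00049244,  0.00232889, -0.0005359 ,
        0.00047981,  0.00038887]), 'effort': array([-4.96539906e-04, -6.58551407e+01,  1.36527155e+00, -4.05562878e+01,
        1.68009137e-02,  1.25196498e-02,  3.79440871e-05]), 'tool_pos': array([ 278.2942384 , -586.90960292,  230.42995725]), 'orientation': array([-3.13999456e+00,  1.30433616e-04,  4.42798671e-01]), 'wrist_force': array([ 0.29481783,  0.54091139, -0.1394195 ]), 'ft_torque': array([ 0.06037435, -0.01054168, -0.02348897]), 'width': 85.4241566968318}
scene {'intrinsics': array([[410.96737015,   0.        , 278.6363641 ],
       [  0.        , 410.96737015, 204.72962408],
       [  0.        ,   0.        ,   1.        ]]), 'R': array([[-0.59038013,  0.80709426, -0.0070828 ],
       [ 0.52047925,  0.37398821, -0.7676159 ],
       [-0.6168895 , -0.45687162, -0.64087102]]), 't': array([ 256.16124445, -168.1204287 , 1586.81919686])}
side {'intri
[... 204 characters left out ...]
.01636782],
       [-0.04427374, -0.69505492, -0.71759215],
       [ 0.02215046,  0.71743693, -0.69627121]]), 't': array([-512.22240218,  195.56867645, 1366.69044553])}
wrist {'intrinsics': array([[370.2405821 ,   0.        , 280.10925488],
       [  0.        , 370.2405821 , 217.24943316],
       [  0.        ,   0.        ,   1.        ]]), 'T_tool_cam': array([[ 3.64068392e-04, -9.56370084e-01, -2.92157714e-01,
         7.38897722e+01],
       [ 9.99999919e-01,  3.99010978e-04, -6.00148460e-05,
         1.14814565e+00],
       [ 1.73970538e-04, -2.92157668e-01,  9.56370151e-01,
        -1.42645382e+02],
       [ 0.00000000e+00,  0.00000000e+00,  0.00000000e+00,
         1.00000000e+00]])}
```

View pics/scene0.png

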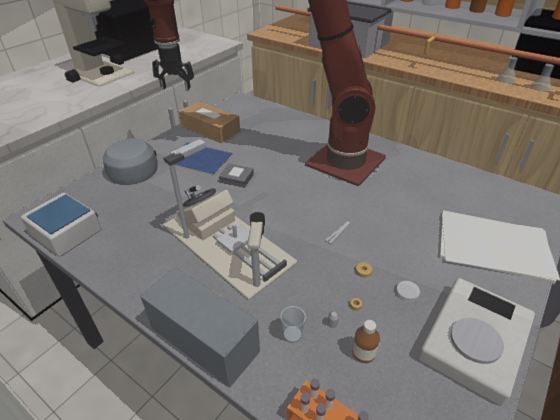

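View pics/side0.png

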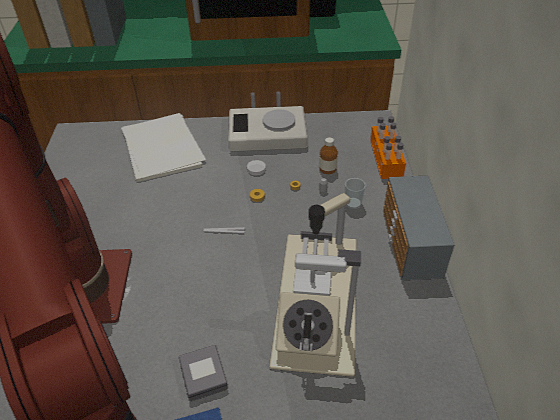

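View pics/wrist0.png

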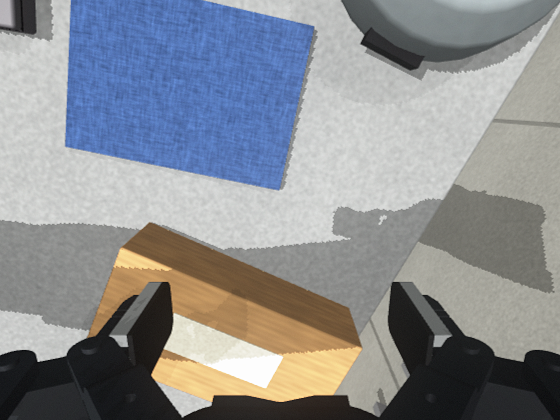

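Scene and side show the wide ring (scene ~364,269; side ~257,196), the narrow ring (scene ~356,303; side ~295,185) and the stand. I'll enlarge these areas for accurate pixels.

```bash
cat > h.py <<'E'
import numpy as np,cv2
from scipy.optimize import least_squares
from station import manip
def P(n):
    p=manip.camera_params(n);return p["intrinsics"],p["R"],p["t"]
from scipy.spatial.transform import Rotation as Ro
def wristP(state):
    p=manip.camera_params("wrist");T=p["T_tool_cam"]
    W=np.eye(4);W[:3,:3]=Ro.from_euler("xyz",state["orientation"]).as_matrix();W[:3,3]=state["tool_pos"]
    C=np.linalg.inv(W@T);return p["intrinsics"],C[:3,:3],C[:3,3]
def proj(c,X):
    K,R,t=c;q=(R@np.asarray(X,float).reshape(-1,3).T).T+t;q=q@K.T;return q[:,:2]/q[:,2:]
def ray(c,px):
    K,R,t=c;d=R.T@np.linalg.inv(K)@np.array([px[0],px[1],1.]);return -R.T@t,d/np.linalg.norm(d)
def onz(c,px,z):
    o,d=ray(c,px);return o+d*(z-o[2])/d[2]
def tri(obs):
    A=np.zeros((3,3));b=np.zeros(3)
    for c,px in obs:
        o,d=ray(c,px);M=np.eye(3)-np.outer(d,d);A+=M;b+=M@o
    X=np.linalg.solve(A,b)
    X=least_squares(lambda X:np.concatenate([proj(c,X)[0]-px for c,px in obs]),X).x
    r=[np.round(proj(c,X)[0]-px,1) for c,px in obs];return X,r
E
python3 - <<'E'
import cv2
s=cv2.imread("pics/scene0.png");d=cv2.imread("pics/side0.png")
def z(im,x0,y0,x1,y1,f,n):cv2.imwrite(n,cv2.resize(im[y0:y1,x0:x1],None,fx=f,fy=f,interpolation=cv2.INTER_CUBIC))
z(s,150,140,310,300,4-.25,"pics/sz1.png");z(d,240,180,400,380,3,"pics/dz1.png")
z(s,320,220,440,340,5,"pics/sz2.png");z(d,200,150,380,250,4,"pics/dz2.png")
E
```

```text
(no output)
```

View pics/sz1.png

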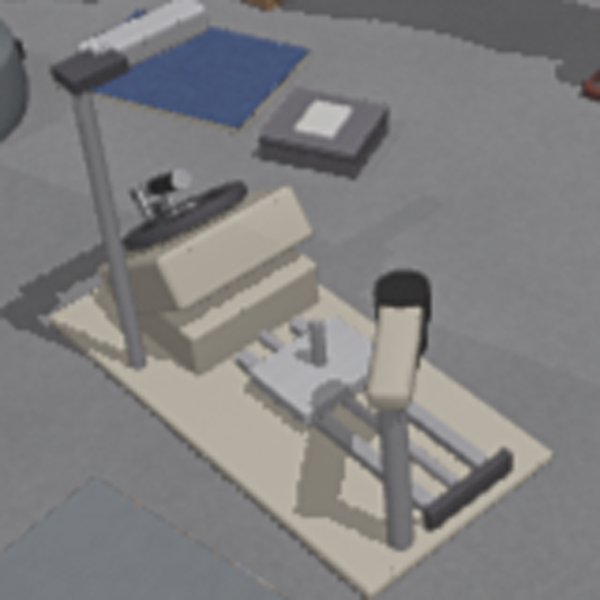

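View pics/dz1.png

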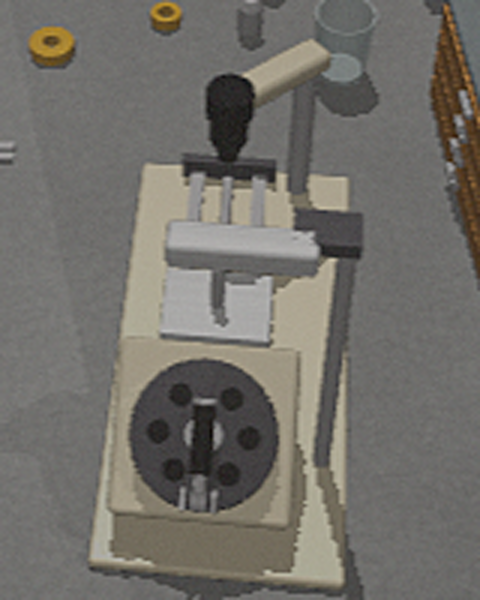

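View pics/sz2.png

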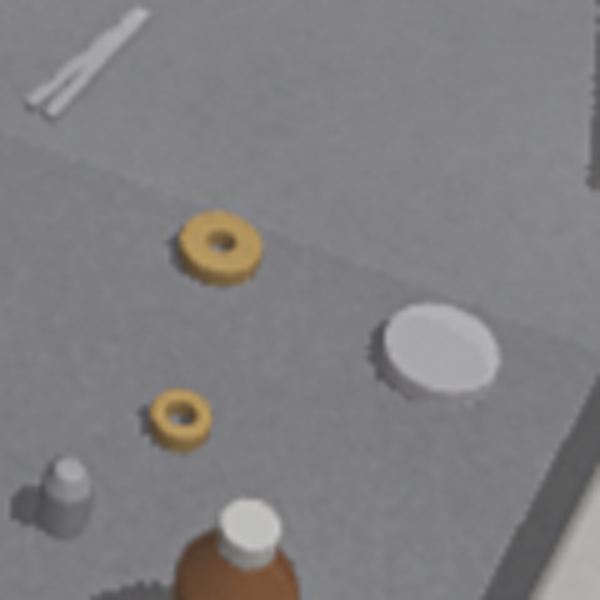

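View pics/dz2.png

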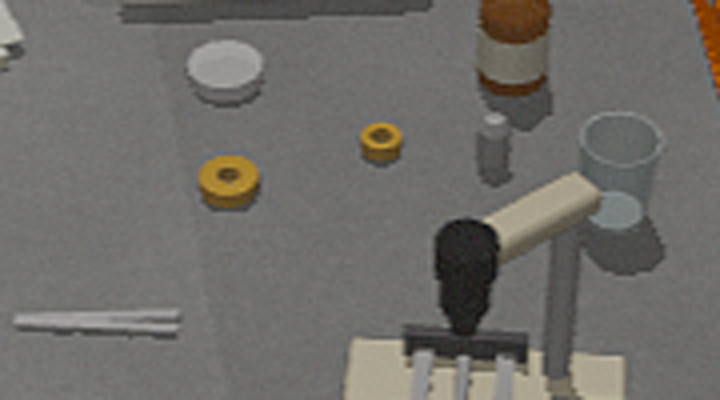

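```bash
cat >> h.py <<'E'
S=P("scene");D=P("side")
E
python3 - <<'E'
from h import *
def u(p,x0,y0,f):return np.array([(p[0]+.5)/f-.5+x0,(p[1]+.5)/f-.5+y0])
s2=lambda p:u(p,320,220,5);d2=lambda p:u(p,200,150,4);s1=lambda p:u(p,150,140,3.75);d1=lambda p:u(p,240,180,3)
for n,a,b in (("wide",(220,241),(229,176)),("narrow",(181,413),(381,137)),("petri",(442,346),(226,66)),("obj",(68,466),(494,121))):
    print(n,tri([(S,s2(a)),(D,d2(b))]))
for n,a,b in (("baseFL",(552,452),(145,165)),("baseBL",(370,597),(348,178)),("baseBR",(50,318),(343,580)),("arborfoot",(318,362),(221,325)),("lampend",(70,72),(360,225)),("lampfoot",(137,365),(322,465)),("wheel",(188,215),(204,436))):
    print(n,tri([(S,s1(a)),(D,d1(b))]))
print("tweez",onz(D,d2((97,322)),5),"slidebox",onz(D,(203,369),32),"beaker",onz(D,d2((613,210)),3),"bottle",onz(D,d2((512,85)),0))
E
```

```text
wide (array([457.97993475, 312.54996693,  12.69714355]), [array([-0.2,  0.1]), array([-0.2, -0.2])])
narrow (array([574.64716228, 350.21137298,  11.867843  ]), [array([-0.2,  0.1]), array([-0.2, -0.1])])
petri (array([456.88565532, 442.42476637,  13.7123338 ]), [array([-0.4,  0.3]), array([-0.4, -0.4])])
obj (array([657.46775353, 328.38084115,  42.29857291]), [array([-0.2,  0.2]), array([-0.3, -0.2])])
baseFL (array([541.25702927, 142.24468701,   8.65428168]), [array([-0.3,  0.2]), array([-0.3, -0.2])])
baseBL (array([726.77365575, 115.10030995,   7.12073105]), [array([-0.1,  0. ]), array([-0.1, -0. ])])
baseBR (array([ 663.10790604, -286.11892994,    9.96274146]), [array([ 0.1, -0. ]), array([0., 0.])])
arborfoot (array([589.82132374, -57.23160507,  26.00360243]), [array([-2. ,  1.1]), array([-1.6, -0.9])])
lampend (array([ 664.30962455, -188.79301268,  294.47940279]), [array([-0.8,  0.4]), array([-0.6, -0.3])])
lampfoot (array([ 660.59476866, -186.75049319,    8.46966655]), [array([-0.4,  0.2]), array([-0.3, -0.1])])
wheel (array([ 564.46389505, -209.73493427,   91.45092034]), [array([-0.7,  0.4]), array([-0.5, -0.3])])
tweez [363.00562884 173.51112702   5.        ] slidebox [ 332.80028209 -270.26341297   32.        ] beaker [741.78624457 266.68956134   3.        ] bottle [683.82654296 418.42150226   0.        ]
```

```bash
cat >> h.py <<'E'
def Rdown(yaw):return Ro.from_euler("xyz",[np.pi,0,yaw])
STY=-0.152
def plan(pos,R,st=None):
    s=st or manip.get_state();r=Ro.from_euler("xyz",s["orientation"])
    d=r.inv().apply(np.asarray(pos)-s["tool_pos"])/1000;a=(r.inv()*R).as_rotvec(degrees=True)
    print("slide",np.round(d,4),"ang",np.round(a,2),"| t",round(s["time_s"],2),"pos",np.round(s["tool_pos"],1),"w",round(s["width"],1))
E
python3 - <<'E'
from h import *
plan([430,-250,250],Rdown(1.42));plan([450,0,250],Rdown(2.17))
E
```

```text
slide [ 0.2815 -0.2396 -0.0191] ang [-7.000e-02 -3.000e-02 -5.599e+01] | t 0.15 pos [ 278.3 -587.   230.7] w 85.2
slide [ 0.4066 -0.4569 -0.0188] ang [-6.000e-02 -6.000e-02 -9.896e+01] | t 0.15 pos [ 278.3 -587.   230.7] w 85.2
```

arm_command --motion '[{"slide":[0.28,-0.24,-0.02],"angular":[0,0,-56],"hand":0.3},{"slide":[0.28,-0.24,-0.02],"angular":[0,0,-56],"hand":0.3},{"slide":[0.28,-0.24,-0.02],"angular":[0,0,-56],"hand":0.3},{"slide":[0.28,-0.24,-0.02],"angular":[0,0,-56],"hand":0.3},{"slide":[0.28,-0.24,-0.02],"angular":[0,0,-56],"hand":0.3}]'

```text
time_s: 0.57
tool_pos: [363.5, -395.3, 242.5]
orientation: [-3.141, 0.0, 1.074]
wrist_force: [1.5, -0.3, -0.2]
width: 55.3
```

Run:
```python
from h import *
plan([430,-250,250],Rdown(1.42));plan([480,-130,250],Rdown(1.42));print(manip.get_state()["joints"])
```

```text
slide [ 0.1595 -0.0108 -0.0076] ang [-2.000e-02  1.000e-02 -1.984e+01] | t 0.57 pos [ 363.5 -395.3  242.5] w 55.3
slide [ 0.2888 -0.0241 -0.0076] ang [-2.000e-02  1.000e-02 -1.984e+01] | t 0.57 pos [ 363.5 -395.3  242.5] w 55.3
[ 0.88269271  0.10680848 -0.1493028   1.71730985  0.016648    1.31899742
  0.23306634]
```

arm_command --motion '[{"slide":[0.28,-0.02,-0.008],"angular":[0,0,-20]},{"slide":[0.28,-0.02,-0.008],"angular":[0,0,-20]},{"slide":[0.28,-0.02,-0.008],"angular":[0,0,-20]},{"slide":[0.28,-0.02,-0.008],"angular":[0,0,-20]},{"slide":[0.28,-0.02,-0.008],"angular":[0,0,-20]}]'

```text
validation failed for argument at $.mo...
```

```bash
cat >> h.py <<'E'
import pickle
def wpic(n):
    s=manip.get_state();im=manip.camera("wrist");cv2.imwrite(f"pics/{n}.png",im[:,:,::-1]);pickle.dump(wristP(s),open(f"{n}.pkl","wb"));return s
def W(n):return pickle.load(open(f"{n}.pkl","rb"))
E
python3 - <<'E'
from h import *
wpic("w1")
plan([480,-60,250],Rdown(1.42));plan([458,312,200],Rdown(2.17))
E
```

```text
slide [ 0.3417 -0.0519 -0.0055] ang [  0.06  -0.19 -18.75] | t 0.62 pos [ 368.9 -387.2  243.4] w 55.5
slide [ 0.6617 -0.2426  0.0455] ang [  0.14  -0.16 -61.72] | t 0.62 pos [ 368.9 -387.2  243.4] w 55.5
```

View pics/w1.png

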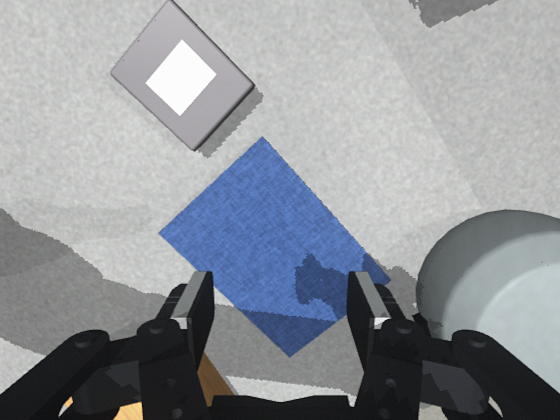

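The move was refused: every row needs "hand". This picture shows only the slide box (180,75) and the blue mat.

arm_command --motion '[{"slide":[0.34,-0.05,-0.006],"angular":[0,0,-19],"hand":0.3},{"slide":[0.34,-0.05,-0.006],"angular":[0,0,-19],"hand":0.3},{"slide":[0.34,-0.05,-0.006],"angular":[0,0,-19],"hand":0.3},{"slide":[0.34,-0.05,-0.006],"angular":[0,0,-19],"hand":0.3},{"slide":[0.34,-0.05,-0.006],"angular":[0,0,-19],"hand":0.3}]'

```text
time_s: 1.03
tool_pos: [436.1, -200.2, 246.3]
orientation: [3.141, 0.0, 1.399]
wrist_force: [1.3, -0.2, -0.2]
width: 55.6
```

Run:
```python
from h import *
wpic("w2")
plan([480,-60,250],Rdown(1.42));plan([458,312,180],Rdown(2.17))
```

```text
slide [ 0.1363  0.0186 -0.0028] ang [ 0.08 -0.16 -0.66] | t 1.08 pos [ 439.6 -191.5  246.8] w 55.7
slide [ 0.4997 -0.0633  0.0681] ang [  0.14  -0.12 -43.64] | t 1.08 pos [ 439.6 -191.5  246.8] w 55.7
```

View pics/w2.png

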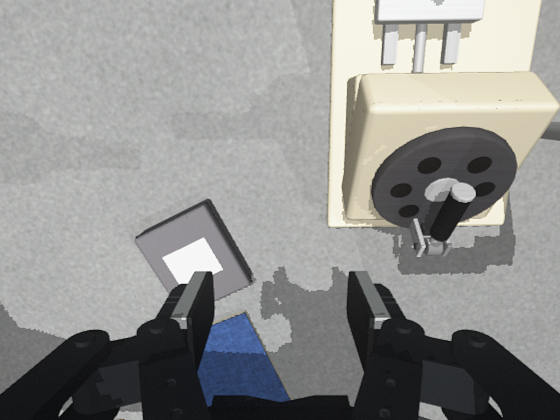

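w2 shows the wheel (disc centre ~445,180), the folded handle from hinge (432,240) to end (462,192), and the slide box. Now on to view the arbor.

arm_command --motion '[{"slide":[0.13,0.02,-0.003],"angular":[0,0,0],"hand":0.3},{"slide":[0.13,0.02,-0.003],"angular":[0,0,0],"hand":0.3},{"slide":[0.13,0.02,-0.003],"angular":[0,0,0],"hand":0.3},{"slide":[0.13,0.02,-0.003],"angular":[0,0,0],"hand":0.3},{"slide":[0.13,0.02,-0.003],"angular":[0,0,0],"hand":0.3}]'

```text
time_s: 1.5
tool_pos: [478.6, -74.1, 249.4]
orientation: [3.141, -0.001, 1.405]
wrist_force: [0.2, -1.1, -0.5]
width: 55.5
```

Run:
```python
from h import *
wpic("w3")
plan([440,150,240],Rdown(2.17));plan([458,312,180],Rdown(2.17))
```

```text
slide [ 0.2169 -0.0755  0.0092] ang [-1.000e-02 -0.000e+00 -4.399e+01] | t 1.55 pos [478.1 -76.5 249.2] w 55.8
slide [ 0.3796 -0.0849  0.0692] ang [-1.000e-02 -0.000e+00 -4.399e+01] | t 1.55 pos [478.1 -76.5 249.2] w 55.8
```

View pics/w3.png

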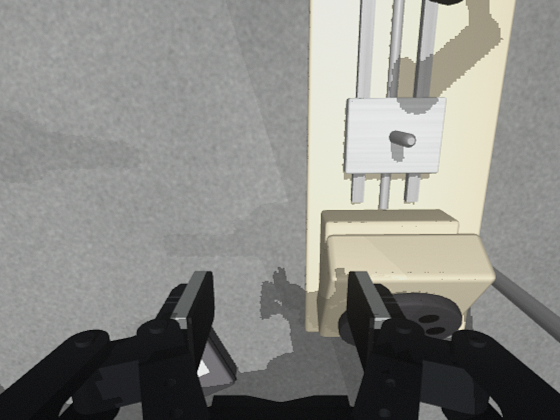

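w3: carriage with arbor, foot ~(394,137), tip ~(410,140).

Run:
```python
from h import *
im=cv2.imread("pics/w3.png");cv2.imwrite("pics/w3z.png",cv2.resize(im[80:200,330:460],None,fx=5,fy=5,interpolation=cv2.INTER_CUBIC))
c=W("w3")
print(onz(c,(394,137),38),onz(c,(411,140),83))
for p in((348,98),(446,98),(439,173),(345,172)):print(onz(c,p,38))
c2=W("w2");print("hinge?",onz(c2,(432,240),85+40*.819-45*.574))
```

```text
[591.31565814 -48.22639014  38.        ] [592.1335605 -47.0731473  83.       ]
[552.66763163  -6.49758168  38.        ]
[640.63979492 -21.15509221  38.        ]
[631.51830842 -89.42941257  38.        ]
[542.23152849 -73.57957557  38.        ]
hinge? [ 557.70577885 -259.53598004   91.93      ]
```

View pics/w3z.png

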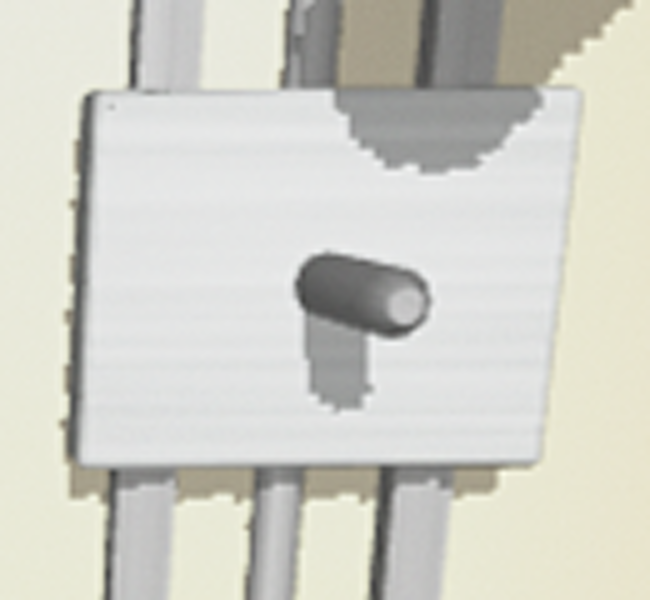

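arm_command --motion '[{"slide":[0.38,-0.085,0.055],"angular":[0,0,-44],"hand":0.3},{"slide":[0.38,-0.085,0.055],"angular":[0,0,-44],"hand":0.3},{"slide":[0.38,-0.085,0.055],"angular":[0,0,-44],"hand":0.3},{"slide":[0.38,-0.085,0.055],"angular":[0,0,-44],"hand":0.3},{"slide":[0.38,-0.085,0.055],"angular":[0,0,-44],"hand":0.3}]'

```text
time_s: 1.97
tool_pos: [467.8, 128.4, 219.9]
orientation: [3.141, 0.001, 2.027]
wrist_force: [1.1, -0.1, 0.6]
width: 55.5
```

Run:
```python
from h import *
plan([458,312,180],Rdown(2.17))
```

```text
slide [0.1691 0.0722 0.0398] ang [ 0.    0.04 -8.16] | t 1.97 pos [467.8 128.4 219.9] w 55.5
```

arm_command --motion '[{"slide":[0.17,0.072,0.04],"angular":[0,0,-8],"hand":0.3},{"slide":[0.17,0.072,0.04],"angular":[0,0,-8],"hand":0.3},{"slide":[0.17,0.072,0.04],"angular":[0,0,-8],"hand":0.3},{"slide":[0.17,0.072,0.04],"angular":[0,0,-8],"hand":0.3},{"slide":[0.17,0.072,0.04],"angular":[0,0,-8],"hand":0.3}]'

```text
time_s: 2.38
tool_pos: [457.4, 315.6, 178.9]
orientation: [-3.141, -0.001, 2.165]
wrist_force: [-0.8, -1.0, -0.2]
width: 55.2
```

Run:
```python
from h import *
wpic("w4")
plan([458,312,60],Rdown(2.17));plan([458,312,3],Rdown(2.17))
print(proj(W("w4"),[[458,312.5,14],[574.6,350,14]]))
```

```text
slide [-0.0066 -0.0019  0.1184] ang [-0.04 -0.2  -0.1 ] | t 2.43 pos [456.2 318.3 178.4] w 55.5
slide [-0.0068 -0.0019  0.1754] ang [-0.04 -0.2  -0.1 ] | t 2.43 pos [456.2 318.3 178.4] w 55.5
[[279.70836603 198.04328189]
 [413.1703201  235.89633445]]
```

View pics/w4.png

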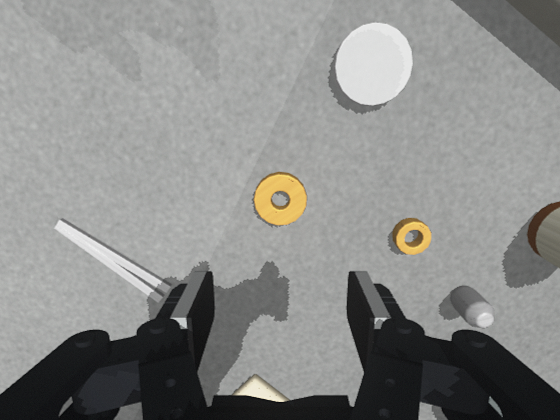

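w4: wide ring hole at (280,199), narrow at (413,237), within ~1 px of the two-camera prediction.

Run:
```python
from h import *
c=W("w4")
# ring outlines by colour
im=cv2.imread("pics/w4.png");hsv=cv2.cvtColor(im,cv2.COLOR_BGR2HSV);m=cv2.inRange(hsv,(15,110,90),(32,255,255))
for q in cv2.findContours(m,cv2.RETR_EXTERNAL,cv2.CHAIN_APPROX_NONE)[0]:
    if cv2.contourArea(q)>200:
        (x,y),wh,a=cv2.fitEllipse(q);print((x,y),wh,onz(c,(x,y),10))
print(onz(c,(280.3,199),14),onz(c,(413.3,237),14))
def u(p,x0,y0,f):return np.array([(p[0]+.5)/f-.5+x0,(p[1]+.5)/f-.5+y0])
for w,a,b in(((280.3,199),(220,241),(229,176)),((413.3,237),(181,413),(381,137))):print(tri([(c,w),(S,u(a,320,220,5)),(D,u(b,200,150,4))]))
plan([458,312,50],Rdown(2.17))
```

```text
(411.38116455078125, 235.81698608398438) (35.01959228515625, 37.60247802734375) [575.28966469 348.82736177  10.        ]
(279.9427490234375, 198.35757446289062) (51.402618408203125, 52.21453857421875) [458.8689224  311.55873734  10.        ]
[458.89058281 312.08624824  14.        ] [575.36209362 349.26892108  14.        ]
(array([458.8613114 , 312.05361716,  13.54955969]), [array([-0. , -0.1]), array([-0.4,  0. ]), array([ 0.1, -0.3])])
(array([575.62195185, 349.33767223,  13.24980082]), [array([-0. , -0.2]), array([-0.6, -0.1]), array([ 0.1, -0.3])])
slide [-0.0067 -0.0019  0.1284] ang [-0.04 -0.2  -0.1 ] | t 2.43 pos [456.2 318.3 178.4] w 55.5
```

arm_command --motion '[{"slide":[-0.0067,-0.0013,0.04],"angular":[0,0,0],"hand":0.5},{"slide":[-0.0067,-0.0013,0.08],"angular":[0,0,0],"hand":0.5},{"slide":[-0.0067,-0.0013,0.12],"angular":[0,0,0],"hand":0.5},{"slide":[-0.0067,-0.0013,0.14],"angular":[0,0,0],"hand":0.5},{"slide":[-0.0067,-0.0013,0.14],"angular":[0,0,0],"hand":0.5}]'

```text
time_s: 2.85
tool_pos: [459.0, 302.5, 35.0]
orientation: [-3.133, 0.0, 2.162]
wrist_force: [-0.5, -0.5, -0.6]
width: 64.2
```

Run:
```python
from h import *
wpic("w5")
plan([458.9,312,2],Rdown(2.17))
c=W("w5");print(proj(c,[458.9,312,14]))
```

```text
slide [0.0072 0.0035 0.036 ] ang [-0.29 -0.   -0.44] | t 2.9 pos [460.1 304.1  38. ] w 64.0
[[292.85104664 248.5684614 ]]
```

View pics/w5.png

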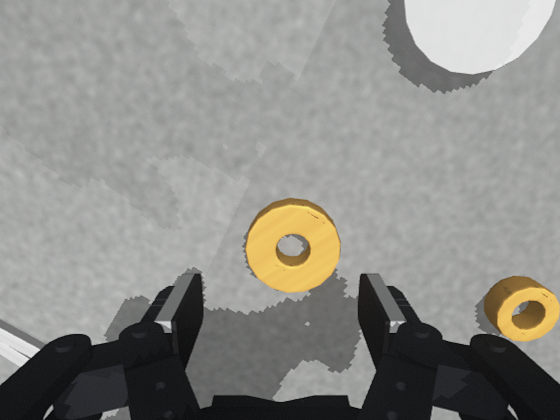

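arm_command --motion '[{"slide":[0.008,0.003,0.015],"angular":[0,0,0],"hand":0.5},{"slide":[0.008,0.003,0.02],"angular":[0,0,0],"hand":0.5},{"slide":[0.008,0.003,0.02],"angular":[0,0,0],"hand":0.5},{"slide":[0.008,0.003,0.02],"angular":[0,0,0],"hand":0.5}]'

```text
time_s: 3.23
tool_pos: [459.6, 314.7, 21.3]
orientation: [3.141, 0.001, 2.164]
wrist_force: [0.5, 0.0, -0.2]
width: 64.3
```

Run:
```python
from h import *
wpic("w6")
plan([458.9,312,2],Rdown(2.17))
c=W("w6");print(proj(c,[458.9,312,14]))
```

```text
slide [-0.0019 -0.0023  0.0195] ang [ 0.08  0.03 -0.38] | t 3.28 pos [459.7 314.8  21.5] w 63.8
[[276.76099374 280.26612238]]
```

View pics/w6.png

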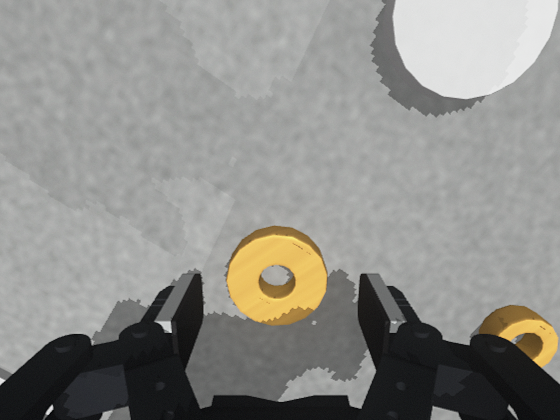

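arm_command --motion '[{"slide":[-0.001,-0.002,0.0195],"angular":[0,0,0],"hand":0.5},{"slide":[-0.001,-0.002,0.0195],"angular":[0,0,0],"hand":0.5},{"slide":[-0.001,-0.002,0.0195],"angular":[0,0,0],"hand":0.0},{"slide":[-0.001,-0.002,0.0195],"angular":[0,0,0],"hand":-0.3},{"slide":[-0.001,-0.002,0.0195],"angular":[0,0,0],"hand":-0.3}]' --grip_force 30

```text
time_s: 3.7
tool_pos: [458.2, 313.3, 1.8]
orientation: [3.141, 0.0, 2.164]
wrist_force: [-0.4, -1.9, 4.3]
width: 44.8
```

arm_command --motion '[{"slide":[0,0,0],"angular":[0,0,0],"hand":-0.3},{"slide":[0,0,-0.02],"angular":[0,0,0],"hand":-0.3},{"slide":[0,0,-0.06],"angular":[0,0,0],"hand":-0.3},{"slide":[0,0,-0.1],"angular":[0,0,0],"hand":-0.3}]'

```text
time_s: 4.03
tool_pos: [456.5, 312.7, 101.1]
orientation: [-3.139, -0.001, 2.165]
wrist_force: [2.5, 0.6, -0.4]
width: 44.8
```

Run:
```python
from h import *
wpic("w7")
plan([592,-47.5,180],Rdown(2.17))
```

```text
slide [-0.3752 -0.0936 -0.071 ] ang [ 0.48 -0.   -0.27] | t 4.08 pos [459.9 316.1 109.8] w 45.1
```

View pics/w7.png

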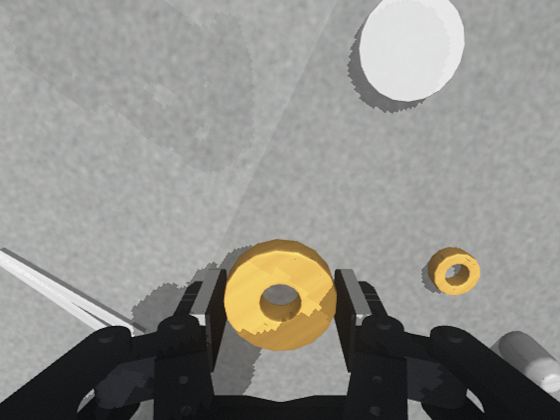

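Ring held between the pads (top centre ~280,294). Next: up and over to the arbor.

Run:
```python
from h import *
c=W("w7");K,R,t=c
T=manip.camera_params("wrist")["T_tool_cam"];Ti=np.linalg.inv(T)
def pt(x):q=Ti@np.r_[x,1];q=K@q[:3];return q[:2]/q[2]
for x in(-3,0,3):print(x,pt([x,0,-12.2]))
plan([592,-47.5,220],Rdown(2.17))
```

```text
-3 [281.6437581  305.20980156]
0 [281.65568123 298.46020625]
3 [281.66774763 291.62950454]
slide [-0.3752 -0.0933 -0.111 ] ang [ 0.48 -0.   -0.27] | t 4.08 pos [459.9 316.1 109.8] w 45.1
```

arm_command --motion '[{"slide":[-0.02,-0.005,-0.04],"angular":[0,0,0],"hand":-0.3},{"slide":[-0.05,-0.0125,-0.075],"angular":[0,0,0],"hand":-0.3},{"slide":[-0.09,-0.022,-0.11],"angular":[0,0,0],"hand":-0.3},{"slide":[-0.13,-0.033,-0.11],"angular":[0,0,0],"hand":-0.3},{"slide":[-0.17,-0.043,-0.11],"angular":[0,0,0],"hand":-0.3}]'

```text
time_s: 4.5
tool_pos: [512.9, 163.2, 213.1]
orientation: [3.136, 0.002, 2.166]
wrist_force: [1.0, 0.8, -0.9]
width: 44.8
```

Run:
```python
from h import *
plan([592,-47.5,220],Rdown(2.17))
```

```text
slide [-0.2188 -0.0527 -0.0067] ang [ 0.3   0.12 -0.21] | t 4.5 pos [512.9 163.2 213.1] w 44.8
```

arm_command --motion '[{"slide":[-0.04,-0.01,-0.007],"angular":[0,0,0],"hand":-0.3},{"slide":[-0.08,-0.02,-0.007],"angular":[0,0,0],"hand":-0.3},{"slide":[-0.12,-0.03,-0.007],"angular":[0,0,0],"hand":-0.3},{"slide":[-0.16,-0.04,-0.007],"angular":[0,0,0],"hand":-0.3},{"slide":[-0.2,-0.05,-0.007],"angular":[0,0,0],"hand":-0.3}]'

```text
time_s: 4.92
tool_pos: [582.4, -32.7, 217.2]
orientation: [3.141, 0.001, 2.164]
wrist_force: [1.2, 0.6, -1.0]
width: 44.8
```

arm_command --motion '[{"slide":[-0.018,-0.003,0.0],"angular":[0,0,0],"hand":-0.3},{"slide":[-0.018,-0.003,0.0],"angular":[0,0,0],"hand":-0.3},{"slide":[-0.018,-0.003,0.0],"angular":[0,0,0],"hand":-0.3}]'

```text
time_s: 5.17
tool_pos: [589.7, -48.2, 216.4]
orientation: [3.141, -0.001, 2.162]
wrist_force: [0.2, 0.8, -0.8]
width: 44.4
```

Run:
```python
from h import *
wpic("w8");c=W("w8")
plan([592,-47.5,130],Rdown(2.17))
print(proj(c,[[592,-47.5,83],[592,-47.5,38]]))
cv2.imwrite("pics/sc8.png",manip.camera("scene")[130:320,140:340,::-1].repeat(3,0).repeat(3,1))
```

```text
slide [-0.0023  0.0015  0.0866] ang [ 0.03 -0.05 -0.32] | t 5.22 pos [589.5 -46.5 216.6] w 45.0
[[284.04564692 204.86305968]
 [283.57206453 191.78077842]]
```

View pics/w8.png

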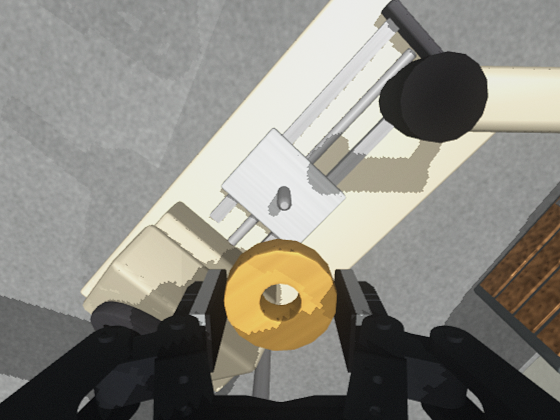

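View pics/sc8.png

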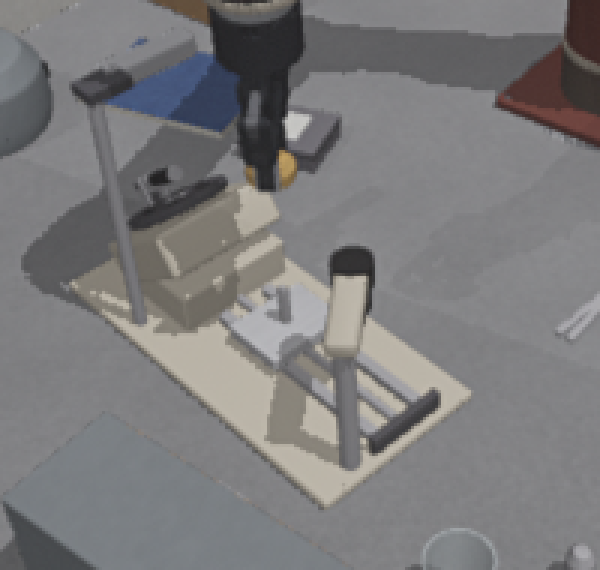

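arm_command --motion '[{"slide":[-0.002,0.0015,0.035],"angular":[0,0,0],"hand":-0.3},{"slide":[-0.002,0.0015,0.07],"angular":[0,0,0],"hand":-0.3},{"slide":[-0.002,0.0015,0.1],"angular":[0,0,0],"hand":-0.3},{"slide":[-0.002,0.0015,0.11],"angular":[0,0,0],"hand":-0.3},{"slide":[-0.002,0.0015,0.11],"angular":[0,0,0],"hand":-0.3}]'

```text
time_s: 5.68
tool_pos: [590.1, -46.6, 104.4]
orientation: [-3.138, -0.003, 2.166]
wrist_force: [-0.7, -0.3, -0.4]
width: 44.9
```

Run:
```python
from h import *
wpic("w9");c=W("w9")
plan([592,-47.5,90],Rdown(2.17))
print(proj(c,[[592,-47.5,83],[592,-47.5,38]]))
im=cv2.imread("pics/w9.png");cv2.imwrite("pics/w9z.png",cv2.resize(im[200:370,200:360],None,fx=3.5,fy=3.5,interpolation=cv2.INTER_CUBIC))
```

```text
slide [-0.0009  0.      0.0166] ang [-0.04 -0.07 -0.23] | t 5.73 pos [591.5 -46.8 106.6] w 44.6
[[283.91251489 267.11867407]
 [283.48383944 235.82108103]]
```

View pics/w9.png

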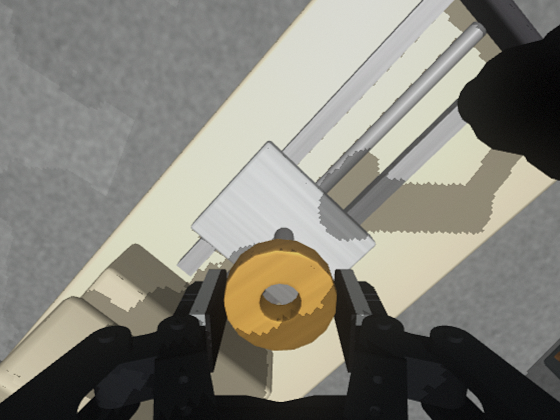

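View pics/w9z.png

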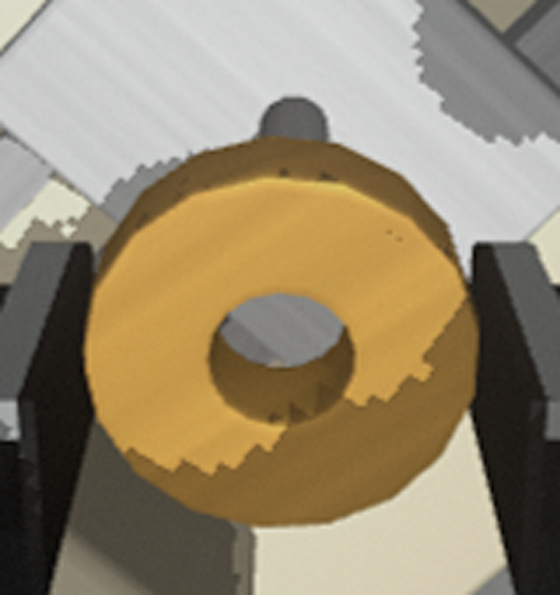

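Arbor and ring agree to ~0.5 mm in the wrist view (foot edge at (284,228), ring hole at (280,302)), so I descend straight in a checked step.

arm_command --motion '[{"slide":[0.0003,0.0003,0.01],"angular":[0,0,0],"hand":-0.3},{"slide":[0.0003,0.0003,0.018],"angular":[0,0,0],"hand":-0.3},{"slide":[0.0003,0.0003,0.024],"angular":[0,0,0],"hand":-0.3},{"slide":[0.0003,0.0003,0.03],"angular":[0,0,0],"hand":-0.3},{"slide":[0.0003,0.0003,0.033],"angular":[0,0,0],"hand":-0.3}]'

```text
time_s: 6.15
tool_pos: [591.9, -47.6, 72.9]
orientation: [-3.141, -0.0, 2.164]
wrist_force: [-0.5, -0.5, -0.7]
width: 44.7
```

Run:
```python
from h import *
wpic("w10");c=W("w10")
plan([591.7,-46.3,42],Rdown(2.17));print(manip.get_state()["wrist_force"])
im=cv2.imread("pics/w10.png");cv2.imwrite("pics/w10z.png",cv2.resize(im[200:370,200:360],None,fx=3.5,fy=3.5,interpolation=cv2.INTER_CUBIC))
```

```text
slide [0.001  0.0008 0.0305] ang [-0.04 -0.05 -0.34] | t 6.2 pos [591.6 -47.6  72.5] w 44.9
[-0.1756267   1.05734299 -2.2134391 ]
```

View pics/w10z.png

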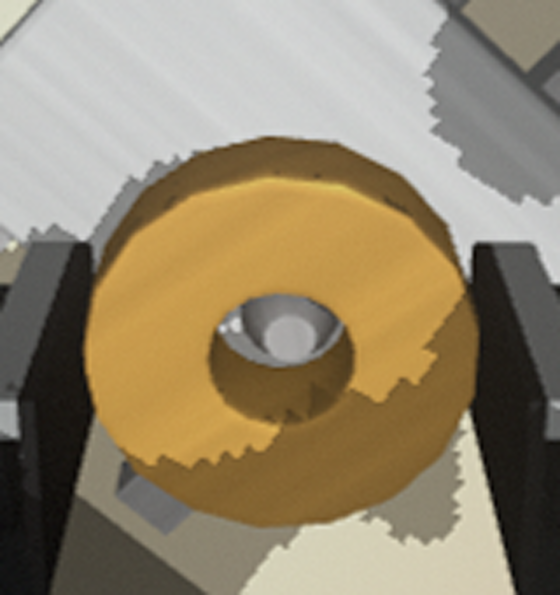

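Tip is inside the hole, slightly right/up of centre (zoom 291,338 vs 281,358): correct +1.5 mm x, +1 mm y, and go down.

arm_command --motion '[{"slide":[0.0015,0.001,0.004],"angular":[0,0,0],"hand":-0.3},{"slide":[0.0015,0.001,0.012],"angular":[0,0,0],"hand":-0.3},{"slide":[0.0015,0.001,0.02],"angular":[0,0,0],"hand":-0.3},{"slide":[0.0015,0.001,0.026],"angular":[0,0,0],"hand":-0.3},{"slide":[0.0015,0.001,0.028],"angular":[0,0,0],"hand":-0.3}]'

```text
time_s: 6.62
tool_pos: [591.2, -46.0, 43.9]
orientation: [-3.14, -0.001, 2.164]
wrist_force: [-0.3, -0.4, -0.4]
width: 45.0
```

Run:
```python
from h import *
wpic("w11");c=W("w11")
plan([591.7,-46.3,42],Rdown(2.17));print(manip.get_state()["wrist_force"])
im=cv2.imread("pics/w11.png");cv2.imwrite("pics/w11z.png",cv2.resize(im[200:370,200:360],None,fx=3.5,fy=3.5,interpolation=cv2.INTER_CUBIC))
```

```text
slide [-0.0005  0.0002  0.0021] ang [-0.08 -0.07 -0.34] | t 6.67 pos [591.2 -46.   44.1] w 44.4
[ 0.24577786 -0.2446513  -1.35574144]
```

View pics/w11z.png

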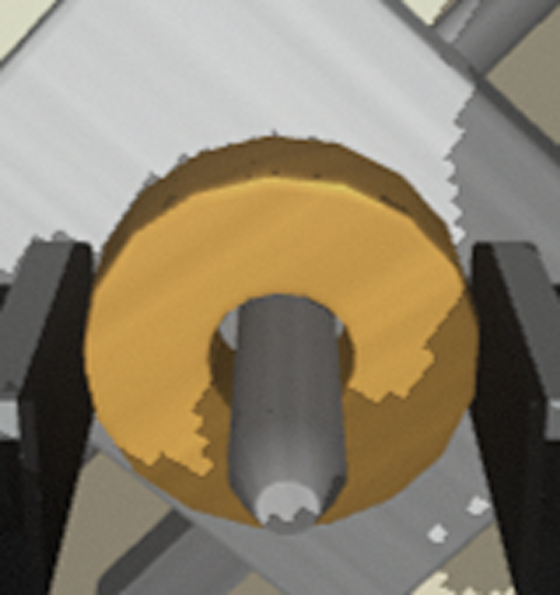

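arm_command --motion '[{"slide":[0,0,0.0035],"angular":[0,0,0],"hand":-0.3},{"slide":[0,0,0.0035],"angular":[0,0,0],"hand":-0.3},{"slide":[0,0,0.0035],"angular":[0,0,0],"hand":0.3},{"slide":[0,0,0.0035],"angular":[0,0,0],"hand":0.3},{"slide":[0,0,0.0035],"angular":[0,0,0],"hand":0.3}]'

```text
time_s: 7.08
tool_pos: [592.3, -45.9, 42.4]
orientation: [3.141, 0.0, 2.164]
wrist_force: [-0.6, -0.2, 0.6]
width: 55.7
```

arm_command --motion '[{"slide":[0,0,-0.01],"angular":[0,0,0],"hand":0.4},{"slide":[0,0,-0.04],"angular":[0,0,0],"hand":0.4},{"slide":[0,0,-0.08],"angular":[0,0,0],"hand":0.4},{"slide":[0,0,-0.11],"angular":[0,0,0],"hand":0.3}]'

```text
time_s: 7.42
tool_pos: [592.3, -45.5, 155.4]
orientation: [3.14, 0.001, 2.165]
wrist_force: [0.9, -1.1, 0.7]
width: 55.4
```

Run:
```python
from h import *
wpic("w12");c=W("w12")
plan([575.5,349.2,200],Rdown(2.17))
im=cv2.imread("pics/w12.png");cv2.imwrite("pics/w12z.png",im)
```

```text
slide [ 0.3379  0.2046 -0.039 ] ang [ 0.42  0.35 -0.31] | t 7.47 pos [595.4 -45.3 161.6] w 55.3
```

View pics/w12.png

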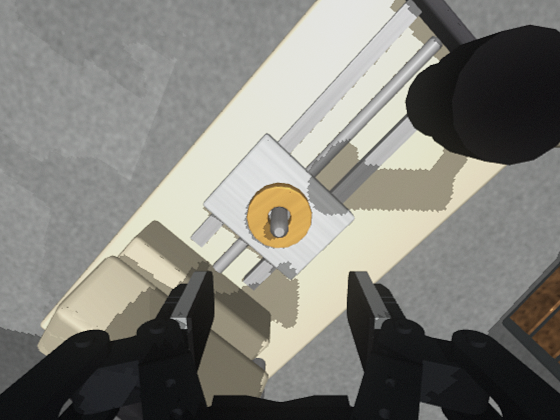

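Wide ring lies flat on the carriage round the arbor (278,215). Going for the narrow ring.

Run:
```python
from h import *
plan([520,80,225],Rdown(2.17))
```

```text
slide [ 0.1457  0.0081 -0.0642] ang [ 0.42  0.35 -0.31] | t 7.47 pos [595.4 -45.3 161.6] w 55.3
```

arm_command --motion '[{"slide":[0.01,0.0,-0.04],"angular":[0,0,0],"hand":0.0},{"slide":[0.035,0.0,-0.065],"angular":[0,0,0],"hand":0.0},{"slide":[0.075,0.004,-0.065],"angular":[0,0,0],"hand":0.0},{"slide":[0.115,0.006,-0.065],"angular":[0,0,0],"hand":0.0},{"slide":[0.15,0.02,-0.065],"angular":[0,0,0],"hand":0.0}]'

```text
time_s: 7.88
tool_pos: [523.0, 90.7, 218.6]
orientation: [3.141, 0.002, 2.163]
wrist_force: [0.5, 0.1, 0.2]
width: 42.7
```

Run:
```python
from h import *
plan([575.5,349.2,130],Rdown(2.17))
```

```text
slide [0.1852 0.1879 0.0883] ang [ 0.03  0.11 -0.38] | t 7.88 pos [523.   90.7 218.6] w 42.7
```

arm_command --motion '[{"slide":[0.028,0.028,0.0],"angular":[0,0,0],"hand":0.15},{"slide":[0.055,0.055,0.01],"angular":[0,0,0],"hand":0.15},{"slide":[0.083,0.083,0.02],"angular":[0,0,0],"hand":0.15},{"slide":[0.11,0.11,0.03],"angular":[0,0,0],"hand":0.15},{"slide":[0.135,0.137,0.045],"angular":[0,0,0],"hand":0.15}]'

```text
time_s: 8.3
tool_pos: [563.3, 280.6, 173.5]
orientation: [3.139, 0.001, 2.164]
wrist_force: [1.3, -0.2, 0.6]
width: 49.2
```

Run:
```python
from h import *
plan([575.5,349.2,100],Rdown(2.17))
```

```text
slide [0.0501 0.0482 0.0736] ang [ 0.15  0.03 -0.35] | t 8.3 pos [563.3 280.6 173.5] w 49.2
```

arm_command --motion '[{"slide":[0.025,0.023,0.02],"angular":[0,0,0],"hand":0.15},{"slide":[0.044,0.042,0.05],"angular":[0,0,0],"hand":0.15},{"slide":[0.046,0.044,0.074],"angular":[0,0,0],"hand":0.15},{"slide":[0.046,0.044,0.074],"angular":[0,0,0],"hand":0.15},{"slide":[0.046,0.044,0.074],"angular":[0,0,0],"hand":0.15}]'

```text
time_s: 8.72
tool_pos: [573.1, 340.3, 97.7]
orientation: [-3.139, -0.0, 2.164]
wrist_force: [0.7, -0.7, 1.0]
width: 49.1
```

Run:
```python
from h import *
wpic("w13");c=W("w13")
im=cv2.imread("pics/w13.png");hsv=cv2.cvtColor(im,cv2.COLOR_BGR2HSV);m=cv2.inRange(hsv,(15,110,90),(32,255,255))
for q in cv2.findContours(m,cv2.RETR_EXTERNAL,cv2.CHAIN_APPROX_NONE)[0]:
    if cv2.contourArea(q)>200:
        (x,y),wh,a=cv2.fitEllipse(q);print((x,y),wh,onz(c,(x,y),10))
print(proj(c,[575.5,349.2,10]))
plan([575.5,349.2,2],Rdown(2.17))
```

```text
(292.78662109375, 213.90374755859375) (47.63638687133789, 49.16580581665039) [576.1211457  348.86278795  10.        ]
[[292.29295155 212.9747162 ]]
slide [0.0068 0.006  0.0974] ang [ 0.03  0.03 -0.39] | t 8.77 pos [574.2 340.2  99.4] w 49.3
```

View pics/w13.png

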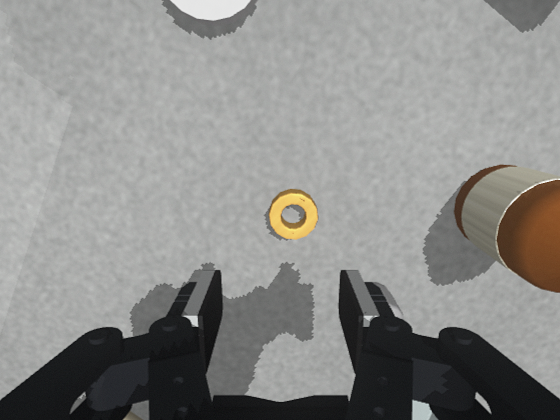

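arm_command --motion '[{"slide":[0.0064,0.0062,0.03],"angular":[0,0,0],"hand":0.15},{"slide":[0.0064,0.0062,0.06],"angular":[0,0,0],"hand":0.15},{"slide":[0.0064,0.0062,0.075],"angular":[0,0,0],"hand":0.15},{"slide":[0.0064,0.0062,0.075],"angular":[0,0,0],"hand":0.15}]'

```text
time_s: 9.1
tool_pos: [574.8, 347.1, 21.4]
orientation: [-3.138, 0.001, 2.162]
wrist_force: [-0.6, -0.2, -0.5]
width: 49.0
```

Run:
```python
from h import *
wpic("w14");c=W("w14")
plan([575.8,349.0,2],Rdown(2.17))
```

```text
slide [0.0006 0.0007 0.0215] ang [-0.06  0.03 -0.44] | t 9.15 pos [575.6 348.1  23.5] w 49.5
```

View pics/w14.png

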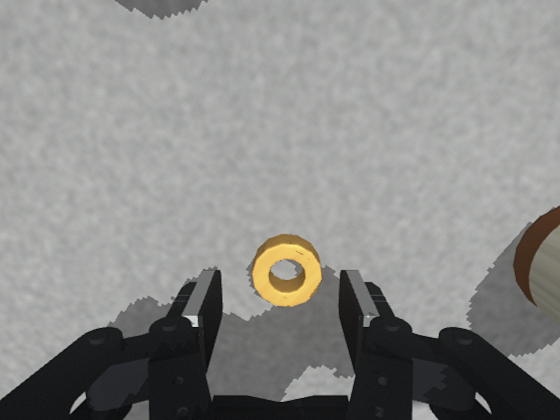

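arm_command --motion '[{"slide":[0.0006,0.002,0.02],"angular":[0,0,0],"hand":0.15},{"slide":[0.0006,0.002,0.021],"angular":[0,0,0],"hand":0.15},{"slide":[0.0006,0.002,0.021],"angular":[0,0,0],"hand":-0.3},{"slide":[0.0006,0.002,0.021],"angular":[0,0,0],"hand":-0.6},{"slide":[0.0006,0.002,0.021],"angular":[0,0,0],"hand":-0.6}]'

```text
time_s: 9.57
tool_pos: [577.5, 351.7, 4.1]
orientation: [3.139, 0.0, 2.164]
wrist_force: [-1.6, -1.7, 6.0]
width: 29.6
```

arm_command --motion '[{"slide":[0,0,0],"angular":[0,0,0],"hand":-0.6},{"slide":[0,0,-0.02],"angular":[0,0,0],"hand":-0.6},{"slide":[0,0,-0.06],"angular":[0,0,0],"hand":-0.6},{"slide":[-0.01,-0.01,-0.1],"angular":[0,0,0],"hand":-0.6},{"slide":[-0.03,-0.03,-0.13],"angular":[0,0,0],"hand":-0.6}]'

```text
time_s: 9.98
tool_pos: [567.7, 313.8, 135.7]
orientation: [3.138, -0.002, 2.169]
wrist_force: [0.8, 0.6, 0.7]
width: 29.6
```

Run:
```python
from h import *
wpic("w15");c=W("w15")
plan([530,100,225],Rdown(2.17))
```

```text
slide [-0.1494 -0.149  -0.0844] ang [ 0.44  0.19 -0.43] | t 10.03 pos [571.  307.2 141.3] w 29.7
```

View pics/w15.png

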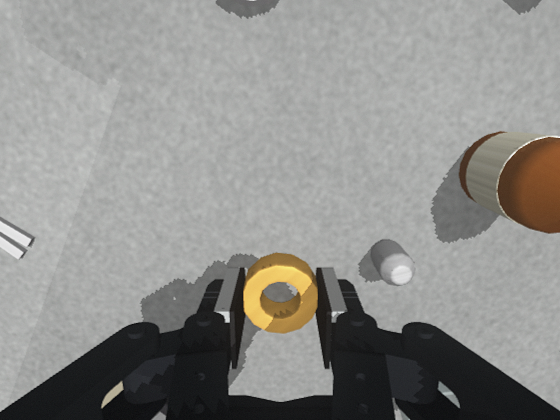

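Narrow ring held (top centre ~280,295). Carry to the arbor.

arm_command --motion '[{"slide":[-0.02,-0.02,-0.03],"angular":[0,0,0],"hand":-0.6},{"slide":[-0.046,-0.046,-0.055],"angular":[0,0,0],"hand":-0.6},{"slide":[-0.074,-0.074,-0.075],"angular":[0,0,0],"hand":-0.6},{"slide":[-0.102,-0.102,-0.083],"angular":[0,0,0],"hand":-0.6},{"slide":[-0.13,-0.13,-0.083],"angular":[0,0,0],"hand":-0.6}]'

```text
time_s: 10.45
tool_pos: [534.0, 130.7, 217.9]
orientation: [3.138, 0.002, 2.165]
wrist_force: [0.5, -0.5, -0.9]
width: 29.3
```

Run:
```python
from h import *
plan([591.7,-46.3,220],Rdown(2.17))
```

```text
slide [-0.1789 -0.0513 -0.002 ] ang [ 0.23  0.12 -0.28] | t 10.45 pos [534.  130.7 217.9] w 29.3
```

arm_command --motion '[{"slide":[-0.04,-0.011,0],"angular":[0,0,0],"hand":-0.6},{"slide":[-0.08,-0.023,0],"angular":[0,0,0],"hand":-0.6},{"slide":[-0.12,-0.034,0],"angular":[0,0,0],"hand":-0.6},{"slide":[-0.155,-0.045,0],"angular":[0,0,0],"hand":-0.6},{"slide":[-0.171,-0.049,0.02],"angular":[0,0,0],"hand":-0.6}]'

```text
time_s: 10.87
tool_pos: [591.3, -44.6, 198.5]
orientation: [3.138, 0.006, 2.158]
wrist_force: [0.7, -0.4, 0.7]
width: 30.0
```

Run:
```python
from h import *
plan([591.7,-46.3,106],Rdown(2.17))
```

```text
slide [-0.0011 -0.001   0.0925] ang [ 0.2   0.35 -0.71] | t 10.87 pos [591.3 -44.6 198.5] w 30.0
```

arm_command --motion '[{"slide":[0.0,0.0,0.035],"angular":[0,0,0],"hand":-0.6},{"slide":[0.0,0.0,0.07],"angular":[0,0,0],"hand":-0.6},{"slide":[0.0,0.0,0.09],"angular":[0,0,0],"hand":-0.6},{"slide":[0.0,0.0,0.09],"angular":[0,0,0],"hand":-0.6},{"slide":[0.0,0.0,0.09],"angular":[0,0,0],"hand":-0.6}]'

```text
time_s: 11.28
tool_pos: [588.2, -37.8, 105.0]
orientation: [-3.141, -0.001, 2.164]
wrist_force: [0.3, -0.6, 0.4]
width: 29.9
```

```bash
cat > tip.py <<'E'
from h import *
import sys
n=sys.argv[1];wpic(n);c=W(n)
plan([591.7,-46.3,90],Rdown(2.17));print(manip.get_state()["wrist_force"])
print("tip/foot px in zoom",(proj(c,[[592,-47.5,83],[592,-47.5,38]])-[200,200])*3.5)
im=cv2.imread(f"pics/{n}.png");cv2.imwrite(f"pics/{n}z.png",cv2.resize(im[200:370,200:360],None,fx=3.5,fy=3.5,interpolation=cv2.INTER_CUBIC))
E
python3 tip.py w16
```

```text
slide [-0.0084 -0.0028  0.0164] ang [ 0.07  0.04 -0.33] | t 11.33 pos [589.3 -37.7 106.4] w 29.5
[0.43371602 0.11064947 0.1295672 ]
tip/foot px in zoom [[268.65112408 287.21667043]
 [271.36948477 168.56131748]]
```

View pics/w16z.png

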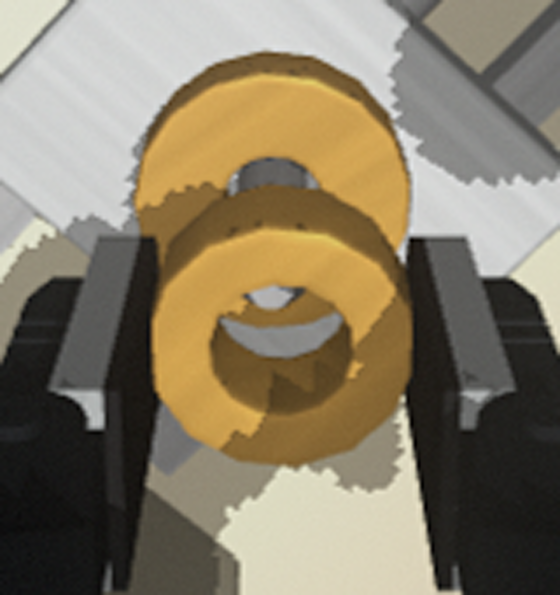

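arm_command --motion '[{"slide":[-0.0084,-0.0028,0.0],"angular":[0,0,0],"hand":-0.6},{"slide":[-0.0084,-0.0028,0.01],"angular":[0,0,0],"hand":-0.6},{"slide":[-0.0084,-0.0028,0.016],"angular":[0,0,0],"hand":-0.6},{"slide":[-0.0084,-0.0028,0.016],"angular":[0,0,0],"hand":-0.6}]'

```text
time_s: 11.67
tool_pos: [590.4, -46.9, 87.7]
orientation: [-3.14, -0.001, 2.163]
wrist_force: [-0.5, 0.1, -0.9]
width: 29.8
```

```bash
python3 tip.py w17
```

```text
slide [-0.0004  0.0012 -0.0018] ang [-0.05 -0.05 -0.35] | t 11.72 pos [590.5 -46.6  88.2] w 29.8
[ 0.60770431 -0.48779759  0.14357103]
tip/foot px in zoom [[293.63467207 287.15303885]
 [291.47628475 157.44158418]]
```

View pics/w17z.png

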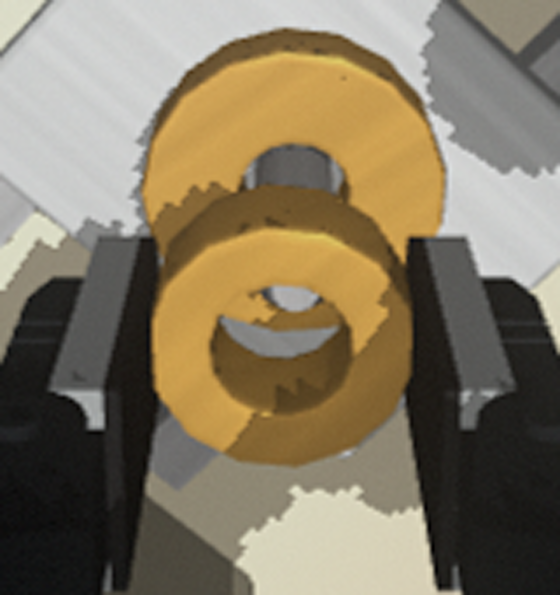

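arm_command --motion '[{"slide":[0.0,0.0012,0.0],"angular":[0,0,0],"hand":-0.6},{"slide":[0.0,0.0012,0.006],"angular":[0,0,0],"hand":-0.6},{"slide":[0.0,0.0012,0.013],"angular":[0,0,0],"hand":-0.6},{"slide":[0.0,0.0012,0.02],"angular":[0,0,0],"hand":-0.6},{"slide":[0.0,0.0012,0.022],"angular":[0,0,0],"hand":-0.6}]'

```text
time_s: 12.13
tool_pos: [591.1, -45.9, 65.1]
orientation: [-3.14, -0.001, 2.164]
wrist_force: [-0.8, 0.4, -1.1]
width: 30.0
```

```bash
python3 tip.py w18
```

```text
slide [-0.0007  0.0002 -0.0248] ang [-0.09 -0.09 -0.33] | t 12.18 pos [591.1 -45.8  65.2] w 29.6
[-0.21146043 -0.92433217 -0.22726749]
tip/foot px in zoom [[283.8556999  385.69469261]
 [283.84163085 217.98220221]]
```

View pics/w18z.png

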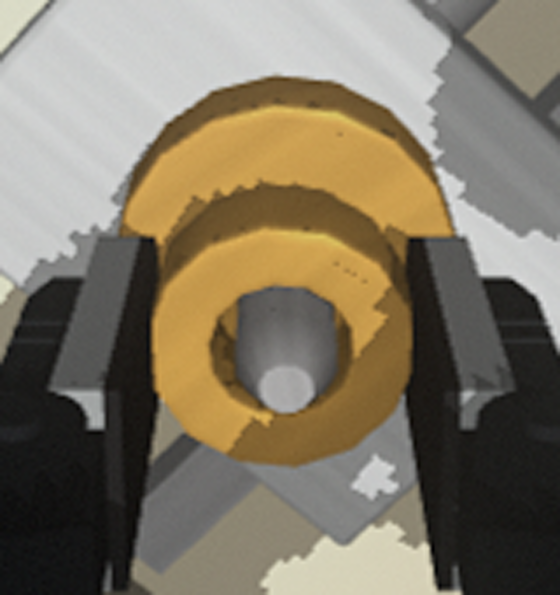

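arm_command --motion '[{"slide":[0,0,0.006],"angular":[0,0,0],"hand":-0.6},{"slide":[0,0,0.008],"angular":[0,0,0],"hand":-0.6},{"slide":[0,0,0.008],"angular":[0,0,0],"hand":0.0},{"slide":[0,0,0.008],"angular":[0,0,0],"hand":0.0},{"slide":[0,0,0.008],"angular":[0,0,0],"hand":0.0}]'

```text
time_s: 12.6
tool_pos: [592.2, -45.9, 59.0]
orientation: [3.141, 0.0, 2.164]
wrist_force: [-0.4, -0.8, 1.0]
width: 42.6
```

arm_command --motion '[{"slide":[0,0,-0.01],"angular":[0,0,0],"hand":0.1},{"slide":[0,0,-0.04],"angular":[0,0,0],"hand":0.1},{"slide":[0,0,-0.08],"angular":[0,0,0],"hand":0.1},{"slide":[0,0,-0.12],"angular":[0,0,0],"hand":0.1},{"slide":[0,0,-0.14],"angular":[0,0,0],"hand":0.1}]'

```text
time_s: 13.02
tool_pos: [593.7, -45.3, 205.0]
orientation: [3.137, 0.004, 2.165]
wrist_force: [1.6, 0.5, 0.8]
width: 46.7
```

Run:
```python
from h import *
wpic("w19")
im=manip.camera("side");cv2.imwrite("pics/sd19.png",cv2.resize(im[180:390,240:400,::-1],None,fx=2.8,fy=2.8,interpolation=cv2.INTER_CUBIC))
plan([591.7,-46.3,220],Rdown(1.42))
```

```text
slide [ 0.0008 -0.0027 -0.0153] ang [ 0.46  0.17 42.64] | t 13.12 pos [594.5 -45.4 204.7] w 46.8
```

View pics/w19.png

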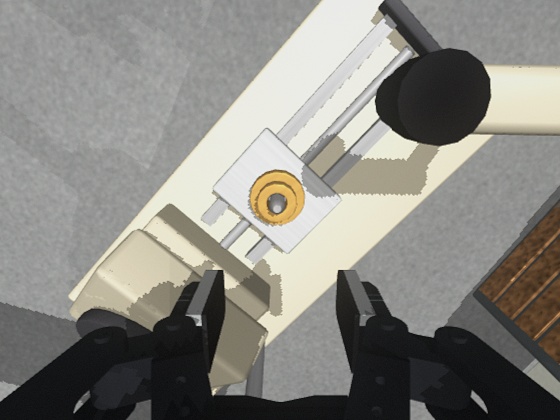

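View pics/sd19.png

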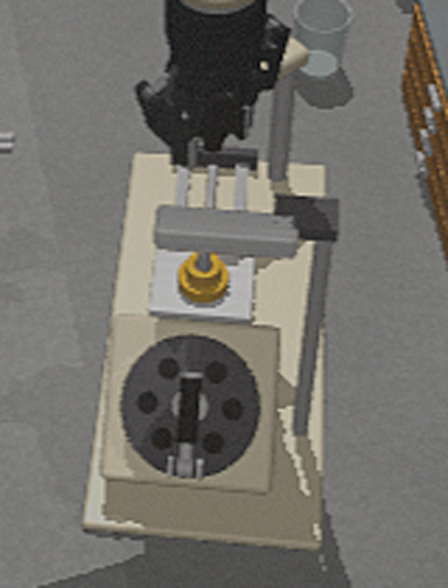

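Both rings are stacked on the arbor (w19 277,203; side view too). Now the handle: first I measure the wheel from existing views.

```bash
python3 - <<'E'
from h import *
im=cv2.imread("pics/w2.png");cv2.imwrite("pics/w2z.png",cv2.resize(im[110:270,350:550],None,fx=4,fy=4,interpolation=cv2.INTER_CUBIC))
plan([440,-70,225],Rdown(1.42))
E
cat >> h.py <<'E'
s35,c35=np.sin(np.radians(35)),np.cos(np.radians(35))
def Rw(yaw=STY):return Ro.from_euler("z",yaw)*Ro.from_matrix(np.array([[0,1,0],[c35,0,s35],[s35,0,-c35]]))
E
```

```text
slide [ 0.0659 -0.1417 -0.0215] ang [ 0.46  0.17 42.64] | t 13.12 pos [594.5 -45.4 204.7] w 46.8
```

View pics/w2z.png

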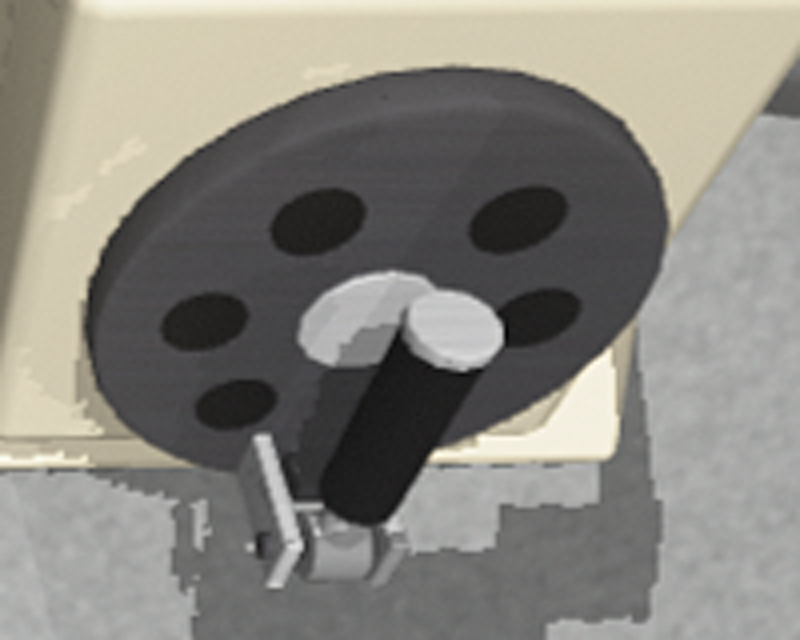

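arm_command --motion '[{"slide":[0.02,-0.03,-0.02],"angular":[0,0,7],"hand":0.1},{"slide":[0.04,-0.06,-0.02],"angular":[0,0,14],"hand":0.1},{"slide":[0.055,-0.085,-0.02],"angular":[0,0,21],"hand":0.1},{"slide":[0.065,-0.115,-0.02],"angular":[0,0,28],"hand":0.1},{"slide":[0.068,-0.14,-0.02],"angular":[0,0,35],"hand":0.1}]'

```text
time_s: 13.53
tool_pos: [435.6, -67.0, 218.7]
orientation: [-3.141, 0.0, 1.549]
wrist_force: [0.5, 0.1, 0.5]
width: 47.0
```

Run:
```python
from h import *
plan([440,-280,225],Rw());plan([550,-290,215],Rw())
```

```text
slide [-0.2129  0.0091 -0.0062] ang [-2.3  34.96  7.19] | t 13.53 pos [435.6 -67.  218.7] w 47.0
slide [-0.2204  0.1193  0.0037] ang [-2.3  34.96  7.19] | t 13.53 pos [435.6 -67.  218.7] w 47.0
```

arm_command --motion '[{"slide":[-0.04,0.002,-0.001],"angular":[-0.5,7,1.4],"hand":0.1},{"slide":[-0.08,0.004,-0.002],"angular":[-1,14,2.9],"hand":0.1},{"slide":[-0.12,0.006,-0.003],"angular":[-1.4,21,4.3],"hand":0.1},{"slide":[-0.16,0.008,-0.005],"angular":[-1.9,28,5.8],"hand":0.1},{"slide":[-0.2,0.009,-0.006],"angular":[-2.3,35,7.2],"hand":0.1}]'

```text
time_s: 13.95
tool_pos: [443.4, -270.5, 226.4]
orientation: [3.136, -0.615, 1.425]
wrist_force: [2.2, 1.0, 1.0]
width: 47.1
```

Run:
```python
from h import *
print(manip.get_state()["joints"]);plan([550,-290,215],Rw())
```

```text
[ 1.01651232  0.35492691 -0.28570755  1.59420623 -0.40762554  1.56466527
  0.66045327]
slide [-0.0097  0.1083  0.0077] ang [ 0.12 -0.24  0.29] | t 13.95 pos [ 443.4 -270.5  226.4] w 47.1
```

arm_command --motion '[{"slide":[-0.003,0.036,0.002],"angular":[0,0,0],"hand":0.1},{"slide":[-0.006,0.072,0.005],"angular":[0,0,0],"hand":0.1},{"slide":[-0.01,0.108,0.008],"angular":[0,0,0],"hand":0.1},{"slide":[-0.01,0.108,0.008],"angular":[0,0,0],"hand":0.1},{"slide":[-0.01,0.108,0.008],"angular":[0,0,0],"hand":0.1}]'

```text
time_s: 14.37
tool_pos: [550.8, -286.1, 211.2]
orientation: [-3.141, -0.614, 1.425]
wrist_force: [0.6, 0.0, 0.3]
width: 47.1
```

Run:
```python
from h import *
wpic("w20")
plan([550,-290,215],Rw())
im=cv2.imread("pics/w20.png")
```

```text
slide [-0.0007  0.0008 -0.0044] ang [-0.22 -0.11  0.25] | t 14.42 pos [ 549.7 -286.8  211.9] w 47.3
```

View pics/w20.png

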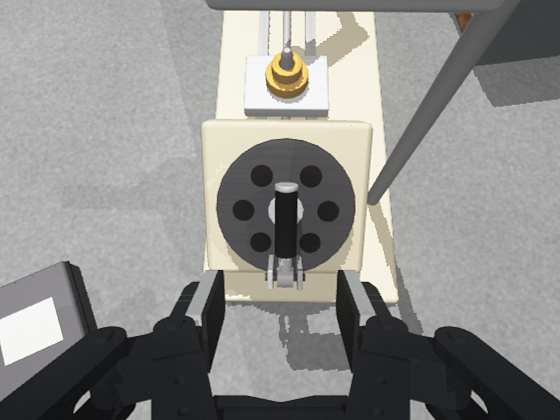

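Run:
```python
from h import *
im=cv2.imread("pics/w20.png");cv2.imwrite("pics/w20z.png",cv2.resize(im[120:300,195:380],None,fx=4,fy=3.3*4/3.3,interpolation=cv2.INTER_CUBIC)[:720])
c=W("w20")
X,r=tri([(c,(286,206)),(D,(308,325))]);print("disc",X,r)
# model fit: circle points of disc outer face rim vs px extremes
yaw=STY
def world(C,yaw,p):  # p: (x_s, up, out)
    q=np.array([p[0],p[1]*c35-p[2]*s35,p[1]*s35+p[2]*c35]);return C+Ro.from_euler("z",yaw).apply(q)
th=np.linspace(0,2*np.pi,73)
def ext(cam,C,yaw,h):
    P_=np.array([world(C,yaw,(55*np.cos(t),55*np.sin(t),h)) for t in th]);q=proj(cam,P_);return np.r_[q[:,0].min(),q[:,0].max(),q[:,1].min(),q[:,1].max()]
o20=np.array([217,355,139,274]);oS=np.array([129/3+240,279/3+240,358/3+180,512/3+180])-.3
def f(v):return np.r_[ext(c,v[:3],yaw,16)-o20,ext(D,v[:3],yaw,16)-oS]
s=least_squares(f,[565.8,-200.8,85]);print(s.x,np.round(s.fun,1))
C=s.x
print("hinge",proj(c,world(C,yaw,(0,-45,40))),"end0",proj(c,world(C,yaw,(0,26,40))),proj(c,world(C,yaw,(0,-45+71*np.cos(.2),40+71*np.sin(.2)))))
```

```text
disc [ 567.10552209 -206.89057795   86.01798658] [array([-0.1,  0. ]), array([ 0.2, -0. ])]
[ 567.30921013 -203.96242146   81.21016258] [-0.8  0.5  0.  -0.6  0.2  0.6  0.7  0.8]
hinge [[285.4589486  275.07670869]] end0 [[286.38630373 183.6174883 ]] [[286.58812926 189.90591202]]
```

View pics/w20z.png

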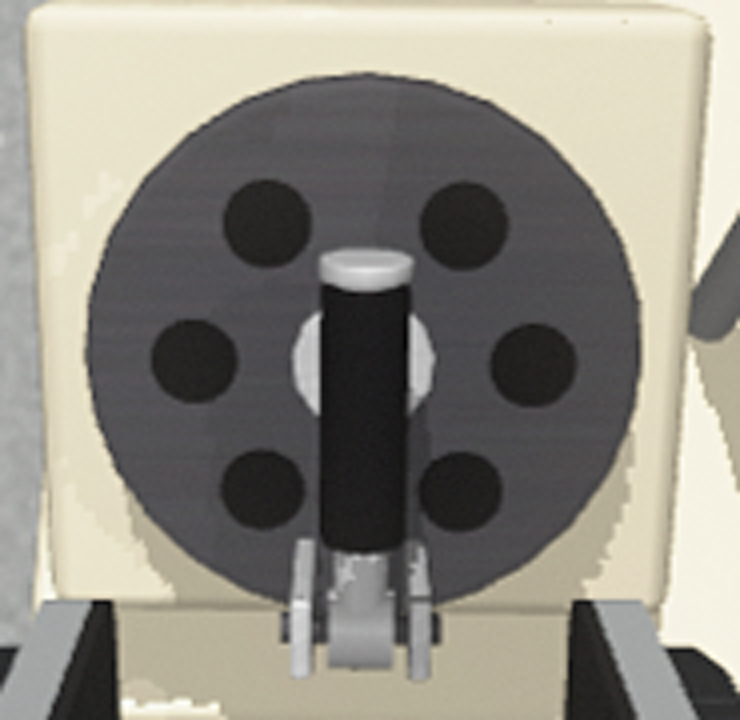

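Run:
```python
from h import *
c=W("w20");yaw=STY
def world(C,yaw,p):
    q=np.array([p[0],p[1]*c35-p[2]*s35,p[1]*s35+p[2]*c35]);return C+Ro.from_euler("z",yaw).apply(q)
th=np.linspace(0,2*np.pi,73)
def ext(cam,C,yaw,h):
    P_=np.array([world(C,yaw,(55*np.cos(t),55*np.sin(t),h)) for t in th]);q=proj(cam,P_);return np.r_[q[:,0].min(),q[:,0].max(),q[:,1].min(),q[:,1].max()]
# disc zoom extents x 86..640,y 72..~607
o20=np.array([86/4+195,640/4+195,72/4+120,607/4+120]);oS=np.array([129/3+240,279/3+240,358/3+180,512/3+180])-.3
def g(v,cams):
    C=np.r_[v[:2],v[3]];ph=v[2]
    r=[]
    if 0 in cams:r+=[ext(c,C,yaw,16)-o20,proj(c,world(C,yaw,(0,-45,40)))[0]-[285.2,276.8],proj(c,world(C,yaw,(0,-45+71*np.cos(ph),40+71*np.sin(ph))))[0]-[286.5,186]]
    if 1 in cams:r+=[(ext(D,C,yaw,16)-oS)]
    r+=[[(v[3]-85)/.5 if fz else 0]]
    return np.concatenate(r)
for fz in(1,0):
  for cams in([0],[0,1]):
    s=least_squares(g,[566,-203,.1,85],args=(cams,));print(fz,cams,s.x.round(2),np.round(s.fun,1))
# yaw check from carriage corners & console in w20
for p in((246,113),(327,113)):print(onz(c,p,38))
```

```text
1 [0] [ 5.6706e+02 -2.0474e+02  1.2000e-01  8.4780e+01] [-1.3  1.2 -0.5  1.9  0.1 -1.4 -0.1  0.  -0.4]
1 [0, 1] [ 5.6702e+02 -2.0471e+02  1.2000e-01  8.4790e+01] [-1.3  1.2 -0.5  1.9  0.1 -1.5 -0.2  0.   0.1  0.5  0.   0.3 -0.4]
0 [0] [ 5.6722e+02 -2.0394e+02  1.1000e-01  8.1920e+01] [-0.5  0.5  0.5  1.5  0.2 -1.9 -0.1  0.   0. ]
0 [0, 1] [ 5.6716e+02 -2.0398e+02  1.1000e-01  8.2390e+01] [-0.7  0.6  0.2  1.5  0.1 -1.9 -0.2  0.   0.1  0.5  0.4  0.6  0. ]
[544.51734758 -81.71007651  38.        ]
[628.05089332 -93.97176475  38.        ]
```

Fit: wheel centre ≈ (567, -204.7, 84.8), i.e. the text's 85 mm, with the handle's fold ≈ 0.12. Approaching the sleeve along the wheel axis.

```bash
cat >> h.py <<'E'
C0=np.array([567.05,-204.6,84.8]);YW=-0.150
def world(p,C=C0,yaw=YW):
    q=np.array([p[0],p[1]*c35-p[2]*s35,p[1]*s35+p[2]*c35]);return C+Ro.from_euler("z",yaw).apply(q)
def inwheel(X,C=C0,yaw=YW):
    q=Ro.from_euler("z",yaw).inv().apply(np.asarray(X)-C);return np.array([q[0],q[1]*c35+q[2]*s35,-q[1]*s35+q[2]*c35])
E
python3 - <<'E'
from h import *
plan(world((0,-3.3,70)),Rw(YW));plan(world((0,-3.3,30)),Rw(YW));print(inwheel(manip.get_state()["tool_pos"]))
E
```

```text
slide [-0.0076  0.0051  0.0822] ang [-0.15 -0.11  0.16] | t 14.42 pos [ 549.7 -286.8  211.9] w 47.3
slide [-0.0077  0.0052  0.1222] ang [-0.15 -0.11  0.16] | t 14.42 pos [ 549.7 -286.8  211.9] w 47.3
[ -4.88339536   4.16102994 152.19910893]
```

arm_command --motion '[{"slide":[-0.003,0.002,0.03],"angular":[0,0,0],"hand":0.1},{"slide":[-0.007,0.005,0.06],"angular":[0,0,0],"hand":0.1},{"slide":[-0.0076,0.0051,0.08],"angular":[0,0,0],"hand":0.1},{"slide":[-0.0076,0.0051,0.08],"angular":[0,0,0],"hand":0.1},{"slide":[-0.0076,0.0051,0.08],"angular":[0,0,0],"hand":0.1}]'

```text
time_s: 14.83
tool_pos: [559.6, -248.7, 143.3]
orientation: [-3.141, -0.612, 1.423]
wrist_force: [-0.8, -1.0, 0.4]
width: 46.5
```

Run:
```python
from h import *
wpic("w21");c=W("w21")
plan(world((0,-3.3,30)),Rw(YW));print(inwheel(manip.get_state()["tool_pos"]))
print(proj(c,[world((0,-45,40)),world((0,-45+71*np.cos(.12),40+71*np.sin(.12))),world((0,-3.3,45))]).round(1))
im=manip.camera("scene");cv2.imwrite("pics/sc21.png",cv2.resize(im[120:280,130:290,::-1],None,fx=3.5,fy=3.5))
```

```text
slide [0.0002 0.     0.0449] ang [0.01 0.02 0.11] | t 14.88 pos [ 560.2 -249.9  144.2] w 46.7
[-3.39847831e-02 -3.47587788e+00  7.49230088e+01]
[[281.3 324.4]
 [281.7 203.8]
 [281.5 257.5]]
```

View pics/w21.png

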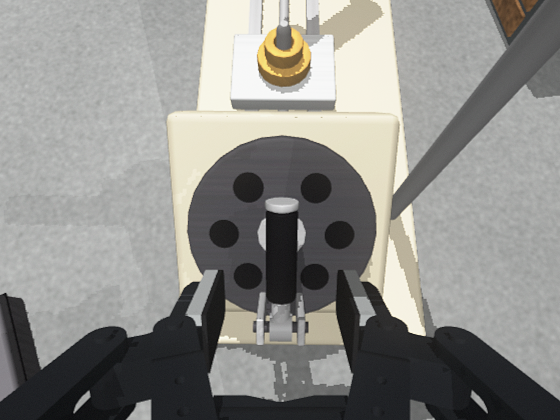

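View pics/sc21.png

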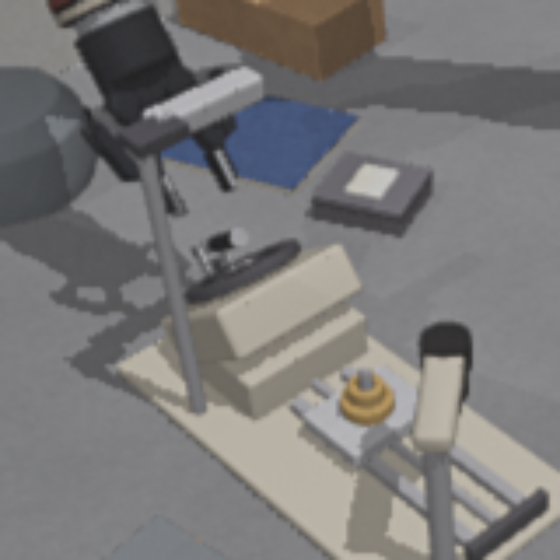

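Model matches the view (hinge 282,326 and knob 282,205, within ~1.5 px). Descend, close on the sleeve.

arm_command --motion '[{"slide":[0,0,0.015],"angular":[0,0,0],"hand":0.1},{"slide":[0,0,0.03],"angular":[0,0,0],"hand":0.1},{"slide":[0,0,0.042],"angular":[0,0,0],"hand":0.1},{"slide":[0,0,0.044],"angular":[0,0,0],"hand":-0.3},{"slide":[0,0,0.044],"angular":[0,0,0],"hand":-0.3}]' --grip_force 30

```text
time_s: 15.35
tool_pos: [564.2, -223.9, 107.0]
orientation: [3.141, -0.612, 1.424]
wrist_force: [-0.1, -0.6, 0.2]
width: 29.7
```

arm_command --motion '[{"slide":[0,0,0],"angular":[0,0,0],"hand":-0.8},{"slide":[0,0,0],"angular":[0,0,0],"hand":-1},{"slide":[0,0,0],"angular":[0,0,0],"hand":-1},{"slide":[0,0,0],"angular":[0,0,0],"hand":-1}]'

```text
time_s: 15.68
tool_pos: [563.9, -224.6, 107.4]
orientation: [3.141, -0.611, 1.423]
wrist_force: [-5.5, -0.1, 5.4]
width: 14.4
```

Run:
```python
from h import *
wpic("w22");s=manip.get_state();print(inwheel(s["tool_pos"]),s["wrist_force"],s["width"])
```

```text
[-0.13076704 -3.58858551 30.13558988] [-5.23159561 -0.06607405  5.70462064] 14.65645086029875
```

View pics/w22.png

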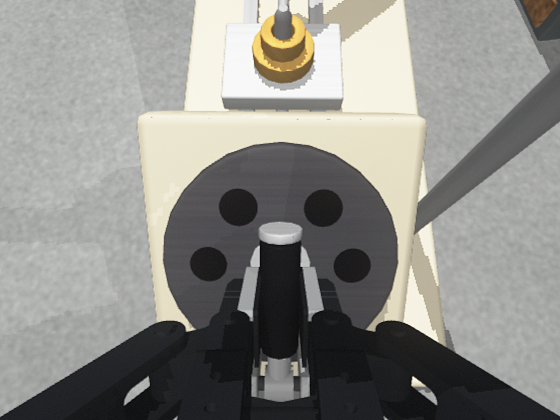

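Sleeve is pinched (14.7 mm). Swinging it out on the arc, first part.

arm_command --motion '[{"slide":[-0.0016,0,-0.0074],"angular":[0,0,0],"hand":-1},{"slide":[-0.0039,0,-0.0132],"angular":[0,0,0],"hand":-1},{"slide":[-0.007,0,-0.0187],"angular":[0,0,0],"hand":-1},{"slide":[-0.011,0,-0.0236],"angular":[0,0,0],"hand":-1},{"slide":[-0.0156,0,-0.0279],"angular":[0,0,0],"hand":-1}]'

```text
time_s: 16.15
tool_pos: [559.7, -250.9, 121.1]
orientation: [-3.14, -0.614, 1.425]
wrist_force: [-3.0, 6.4, -1.6]
width: 14.8
```

Run:
```python
from h import *
wpic("w23");s=manip.get_state();print(inwheel(s["tool_pos"]),s["wrist_force"],s["width"])
```

```text
[ -0.34831737 -18.90239016  57.58280996] [-3.99080539  6.24645203  2.18350288] 14.345200026389396
```

View pics/w23.png

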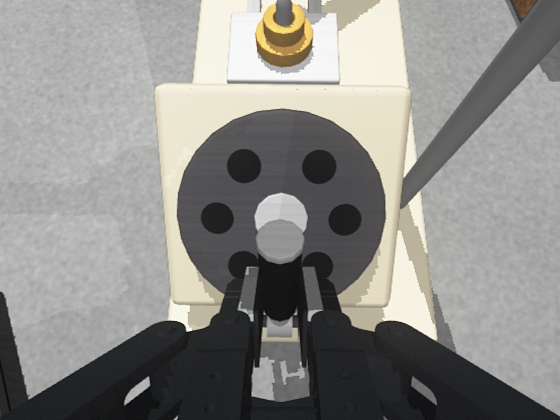

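arm_command --motion '[{"slide":[-0.0052,0,-0.0035],"angular":[0,0,0],"hand":-1},{"slide":[-0.0109,0,-0.0062],"angular":[0,0,0],"hand":-1},{"slide":[-0.0169,0,-0.0081],"angular":[0,0,0],"hand":-1},{"slide":[-0.0231,0,-0.009],"angular":[0,0,0],"hand":-1},{"slide":[-0.0275,0,-0.0091],"angular":[0,0,0],"hand":-1}]'

```text
time_s: 16.62
tool_pos: [555.4, -279.2, 112.9]
orientation: [-3.14, -0.614, 1.424]
wrist_force: [-5.2, 3.0, 5.3]
width: 10.1
```

Run:
```python
from h import *
wpic("w24");s=manip.get_state();print(inwheel(s["tool_pos"]),s["wrist_force"],s["width"])
im=manip.camera("scene");cv2.imwrite("pics/sc24.png",cv2.resize(im[120:280,130:290,::-1],None,fx=3.5,fy=3.5))
```

```text
[ -0.25837193 -47.75629124  66.48762639] [-0.88533247 -1.70964079 -0.11606036] 2.0033527898931287
```

View pics/w24.png

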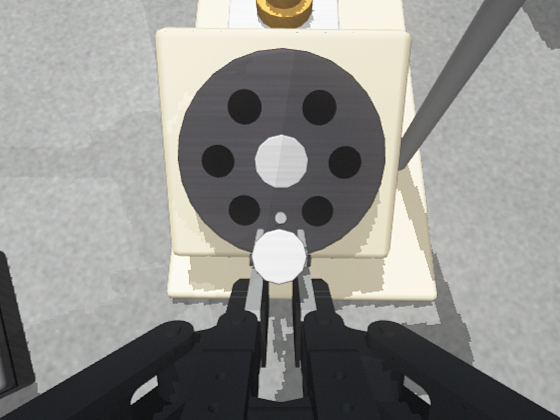

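View pics/sc24.png

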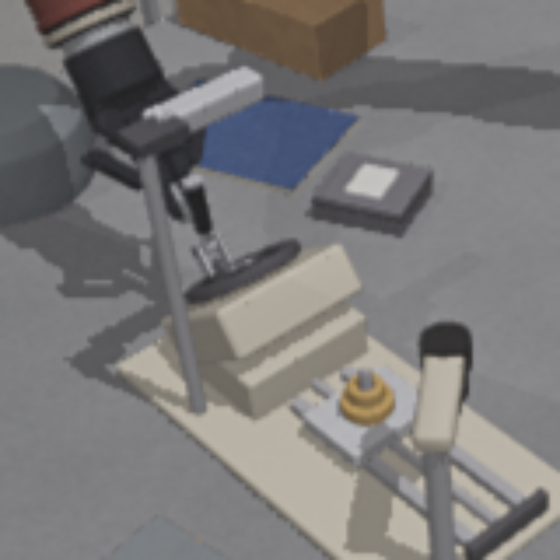

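The fingers slipped off the sleeve at the end (width 2 mm); the handle looks upright (knob at 280,257). Check its angle against the model.

Run:
```python
from h import *
c=W("w24")
for ph in(1.1,1.2,1.3,1.4,1.5,1.571):print(ph,proj(c,world((0,-45+71*np.cos(ph),40+71*np.sin(ph)))).round(1))
wpic("w25");s=manip.get_state();print(inwheel(s["tool_pos"]),s["wrist_force"],s["width"])
im=cv2.imread("pics/w25.png");cv2.imwrite("pics/w25z.png",cv2.resize(im[180:380,180:380],None,fx=3,fy=3))
```

```text
1.1 [[280.6 241.6]]
1.2 [[280.5 265. ]]
1.3 [[280.4 288.4]]
1.4 [[280.3 311.3]]
1.5 [[280.2 333. ]]
1.571 [[280.2 347.3]]
[  0.82637428 -47.26494684  66.88684133] [ 0.27178638  0.58723086 -0.99728305] 0.2100092227951585
```

View pics/w25z.png

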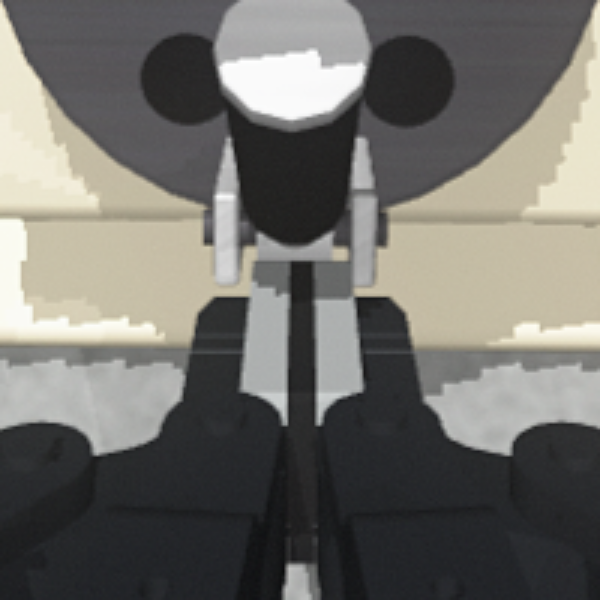

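Run:
```python
from h import *
for n in("w22","w23","w25"):
    c=W(n);print(n)
    for ph in np.arange(0,1.3,.1):print(round(ph,1),proj(c,world((0,-45+71*np.cos(ph),40+71*np.sin(ph))))[0].round(0),end=" ")
    print("hub",proj(c,world((0,0,16))))
```

```text
w22
0.0 [280. 225.] 0.1 [280. 232.] 0.2 [280. 242.] 0.3 [280. 254.] 0.4 [280. 270.] 0.5 [280. 288.] 0.6 [280. 310.] 0.7 [280. 335.] 0.8 [279. 362.] 0.9 [279. 392.] 1.0 [279. 423.] 1.1 [279. 455.] 1.2 [279. 486.] hub [[280.04658884 262.34356906]]
w23
0.0 [281. 176.] 0.1 [281. 179.] 0.2 [281. 185.] 0.3 [281. 194.] 0.4 [281. 204.] 0.5 [281. 217.] 0.6 [280. 232.] 0.7 [280. 250.] 0.8 [280. 270.] 0.9 [280. 292.] 1.0 [280. 316.] 1.1 [280. 340.] 1.2 [280. 364.] hub [[280.83635029 216.83021786]]
w25
0.0 [279. 103.] 0.1 [279. 104.] 0.2 [279. 107.] 0.3 [279. 112.] 0.4 [279. 119.] 0.5 [279. 129.] 0.6 [279. 141.] 0.7 [279. 155.] 0.8 [278. 172.] 0.9 [278. 192.] 1.0 [278. 213.] 1.1 [278. 235.] 1.2 [278. 259.] hub [[279.20713051 155.64671385]]
```

View pics/w25.png

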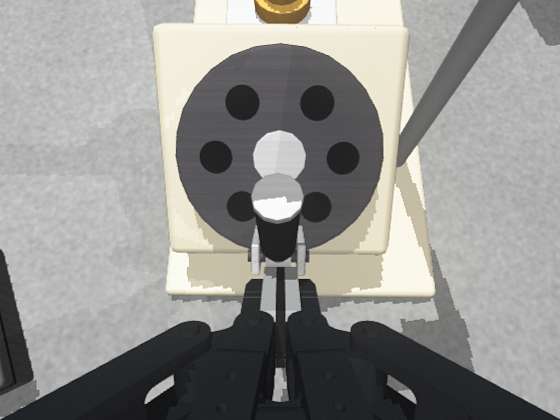

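The pinch slid toward the fingertips (fold was only ~0.65 when the arc was at 0.9). I'll back off, see where the handle rests, and push it over from its upslope side with shut fingers.

arm_command --motion '[{"slide":[-0.004,0,-0.03],"angular":[0,0,0],"hand":-1},{"slide":[-0.004,0,-0.065],"angular":[0,0,0],"hand":-1},{"slide":[0.03,0,-0.065],"angular":[0,0,0],"hand":-1},{"slide":[0.07,0,-0.065],"angular":[0,0,0],"hand":-1},{"slide":[0.08,0,-0.065],"angular":[0,0,0],"hand":-1}]'

```text
time_s: 17.18
tool_pos: [563.2, -247.6, 216.8]
orientation: [3.132, -0.612, 1.432]
wrist_force: [1.3, 1.5, 1.0]
width: -0.3
```

```bash
cat > ph.py <<'E'
from h import *
import sys
n=sys.argv[1];wpic(n);c=W(n);s=manip.get_state();print(inwheel(s["tool_pos"]).round(1),s["wrist_force"].round(1),s["width"].round(1),s["time_s"])
for p in np.arange(0,1.61,.1):print(round(p,1),proj(c,world((0,-45+71*np.cos(p),40+71*np.sin(p))))[0].round(0),end=" ")
print("hinge",proj(c,world((0,-45,40))))
E
python3 ph.py w26
```

```text
Traceback (most recent call last):
  File "ph.py", line 3, in <module>
    n=sys.argv[1];wpic(n);c=W(n);s=manip.get_state();print(inwheel(s["tool_pos"]).round(1),s["wrist_force"].round(1),s["width"].round(1),s["time_s"])
                                                                                                                     ^^^^^^^^^^^^^^^^
AttributeError: 'float' object has no attribute 'round'
```

View pics/w26.png

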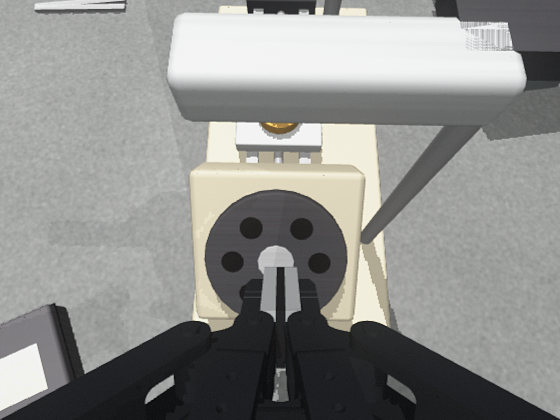

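```bash
sed -i 's/s\["width"\].round(1)/s["width"]/' ph.py
python3 - <<'E'
from h import *
s=manip.get_state();print(inwheel(s["tool_pos"]))
a=manip.camera("side")[240:380,240:380,::-1];b=manip.camera("scene")[140:280,150:290,::-1]
cv2.imwrite("pics/m27.png",np.hstack([cv2.resize(x,(395,395),interpolation=cv2.INTER_CUBIC) for x in(a,b)]))
E
```

```text
[  2.54084252  40.63693899 132.57068644]
```

View pics/m27.png

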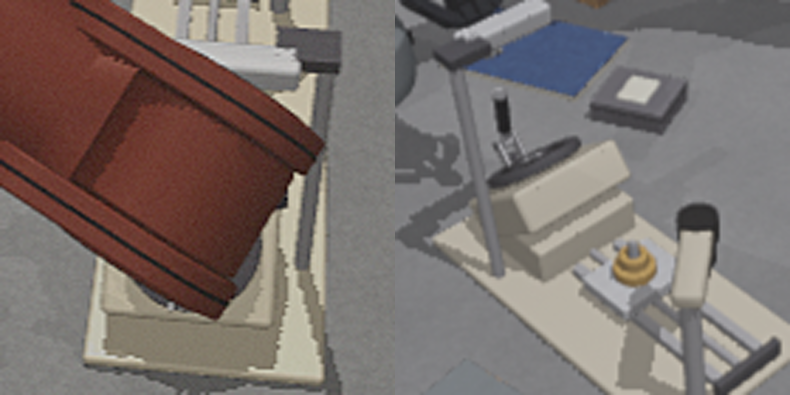

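Run:
```python
from h import *
print("hinge",proj(S,world((0,-45,40))))
for p in np.arange(.8,1.61,.1):print(round(p,1),proj(S,world((0,-45+71*np.cos(p),40+71*np.sin(p))))[0].round(1))
```

```text
hinge [[188.24940859 190.01407404]]
0.8 [187.  173.4]
0.9 [185.6 172.3]
1.0 [184.3 171.3]
1.1 [183.  170.6]
1.2 [181.7 170. ]
1.3 [180.5 169.7]
1.4 [179.5 169.5]
1.5 [178.5 169.6]
1.6 [177.6 169.9]
```

Scene view puts the handle at fold ≈ 0.8–0.9, standing at the edge of the detent. Going down on its upslope side with shut fingers, then pushing.

arm_command --motion '[{"slide":[0,-0.002,0.03],"angular":[0,0,0],"hand":-1},{"slide":[0,-0.002,0.06],"angular":[0,0,0],"hand":-1},{"slide":[0,-0.002,0.07],"angular":[0,0,0],"hand":-1},{"slide":[-0.01,-0.002,0.07],"angular":[0,0,0],"hand":-1},{"slide":[-0.02,-0.002,0.07],"angular":[0,0,0],"hand":-1}]'

```text
time_s: 17.75
tool_pos: [561.8, -228.4, 142.8]
orientation: [3.141, -0.613, 1.424]
wrist_force: [-0.4, 4.4, 11.9]
width: -0.3
```

arm_command --motion '[{"slide":[-0.008,0,0],"angular":[0,0,0],"hand":-1},{"slide":[-0.016,0,0],"angular":[0,0,0],"hand":-1},{"slide":[-0.024,0,0],"angular":[0,0,0],"hand":-1},{"slide":[-0.03,0,0],"angular":[0,0,0],"hand":-1},{"slide":[-0.036,0,0],"angular":[0,0,0],"hand":-1}]'

```text
time_s: 18.17
tool_pos: [557.0, -259.1, 121.4]
orientation: [3.141, -0.611, 1.422]
wrist_force: [-0.4, 0.8, 0.7]
width: -0.0
```

```bash
python3 ph.py w28;python3 - <<'E'
from h import *
b=manip.camera("scene")[140:280,150:290,::-1];cv2.imwrite("pics/m28.png",cv2.resize(b,(560,560),interpolation=cv2.INTER_CUBIC))
E
```

```text
[ -2.  -24.8  61.4] [2.  1.6 1.6] 0.2576227659897467 18.2167
0.0 [284. 158.] 0.1 [284. 161.] 0.2 [284. 167.] 0.3 [284. 174.] 0.4 [284. 183.] 0.5 [285. 195.] 0.6 [285. 210.] 0.7 [285. 226.] 0.8 [285. 245.] 0.9 [285. 266.] 1.0 [285. 288.] 1.1 [285. 311.] 1.2 [285. 335.] 1.3 [285. 358.] 1.4 [285. 380.] 1.5 [285. 401.] 1.6 [285. 419.] hinge [[283.40995048 300.63316979]]
```

View pics/w28.png

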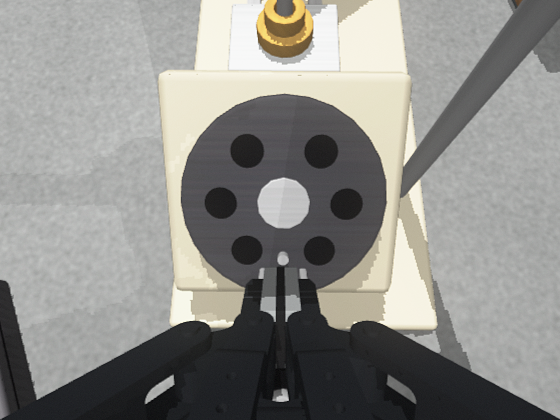

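View pics/m28.png

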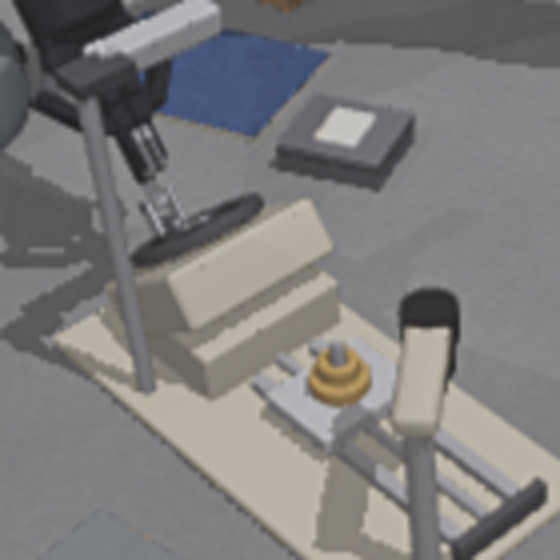

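arm_command --motion '[{"slide":[0.006,0.002,-0.03],"angular":[0,0,0],"hand":-1},{"slide":[0.006,0.002,-0.065],"angular":[0,0,0],"hand":-1},{"slide":[0.006,0.002,-0.1],"angular":[0,0,0],"hand":0.0},{"slide":[-0.015,0.002,-0.1],"angular":[0,0,0],"hand":0.1},{"slide":[-0.015,0.002,-0.1],"angular":[0,0,0],"hand":0.1}]'

```text
time_s: 18.68
tool_pos: [547.9, -331.0, 194.9]
orientation: [3.14, -0.608, 1.42]
wrist_force: [-1.0, -1.3, -1.8]
width: 35.9
```

```bash
python3 ph.py w29;python3 - <<'E'
from h import *
plan(world((0,-45,100)),Rw(YW));plan(world((0,-45,60)),Rw(YW))
E
```

```text
[-1.000e-01 -3.980e+01  1.619e+02] [ 0.8  0.5 -0.3] 43.28762309300423 18.7333
0.0 [280. 113.] 0.1 [280. 113.] 0.2 [280. 115.] 0.3 [280. 118.] 0.4 [280. 123.] 0.5 [280. 129.] 0.6 [280. 136.] 0.7 [280. 144.] 0.8 [280. 153.] 0.9 [280. 164.] 1.0 [280. 175.] 1.1 [280. 187.] 1.2 [280. 200.] 1.3 [280. 212.] 1.4 [280. 225.] 1.5 [280. 237.] 1.6 [280. 249.] hinge [[279.70875663 210.9214424 ]]
slide [-0.0052  0.0001  0.0619] ang [-0.01  0.03 -0.03] | t 18.73 pos [ 548.2 -328.6  194.6] w 43.3
slide [-5.200e-03  1.000e-04  1.019e-01] ang [-0.01  0.03 -0.03] | t 18.73 pos [ 548.2 -328.6  194.6] w 43.3
```

View pics/w29.png

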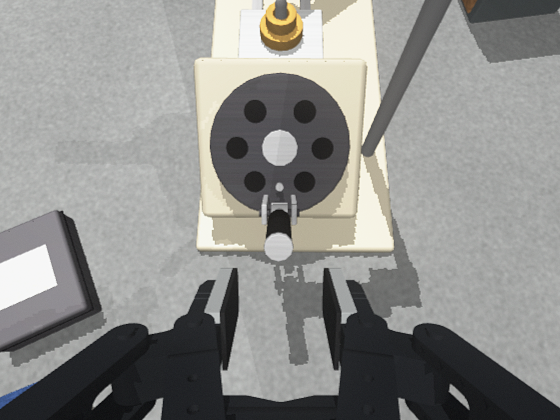

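Handle is latched out: knob at (278,246) matches 1.57. Now approaching along the axis to take the sleeve.

arm_command --motion '[{"slide":[-0.005,-0.0005,0.03],"angular":[0,0,0],"hand":0.1},{"slide":[-0.005,-0.0005,0.055],"angular":[0,0,0],"hand":0.1},{"slide":[-0.005,-0.0005,0.055],"angular":[0,0,0],"hand":0.1},{"slide":[-0.005,-0.0005,0.055],"angular":[0,0,0],"hand":0.1}]'

```text
time_s: 19.07
tool_pos: [552.5, -297.0, 146.9]
orientation: [-3.14, -0.614, 1.425]
wrist_force: [0.3, -0.6, 0.4]
width: 47.0
```

```bash
python3 ph.py w30;python3 - <<'E'
from h import *
plan(world((0,-45,60)),Rw(YW))
E
```

```text
[  0.  -41.6 106.2] [-0.  -0.3  0.2] 46.62682911250729 19.1167
0.0 [282. 117.] 0.1 [282. 118.] 0.2 [282. 121.] 0.3 [282. 125.] 0.4 [282. 131.] 0.5 [282. 139.] 0.6 [282. 148.] 0.7 [282. 160.] 0.8 [282. 173.] 0.9 [281. 187.] 1.0 [281. 203.] 1.1 [281. 220.] 1.2 [281. 237.] 1.3 [281. 254.] 1.4 [281. 272.] 1.5 [281. 288.] 1.6 [281. 304.] hinge [[281.32883467 239.91093194]]
slide [-0.0035  0.0001  0.0462] ang [-0.1  -0.08  0.18] | t 19.12 pos [ 552.9 -298.5  148. ] w 46.6
```

View pics/w30.png

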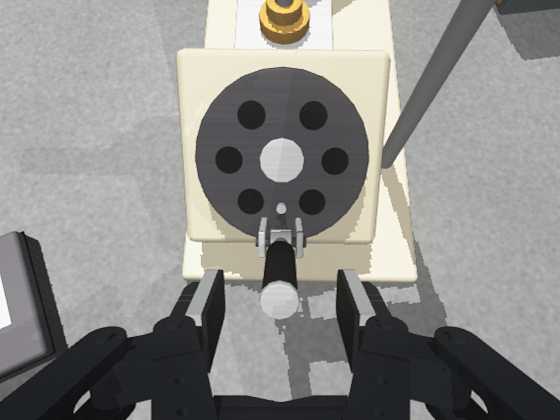

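arm_command --motion '[{"slide":[-0.0035,-0.001,0.02],"angular":[0,0,0],"hand":0.1},{"slide":[-0.0035,-0.001,0.04],"angular":[0,0,0],"hand":0.1},{"slide":[-0.0035,-0.001,0.045],"angular":[0,0,0],"hand":-0.3},{"slide":[-0.0035,-0.001,0.045],"angular":[0,0,0],"hand":-0.8},{"slide":[-0.0035,-0.001,0.045],"angular":[0,0,0],"hand":-1}]' --grip_force 40

```text
time_s: 19.53
tool_pos: [555.4, -276.8, 109.6]
orientation: [3.14, -0.611, 1.424]
wrist_force: [-0.0, 6.1, -5.7]
width: 15.2
```

arm_command --motion '[{"slide":[0,0,0],"angular":[0,0,0],"hand":-1},{"slide":[0,0,0],"angular":[0,0,0],"hand":-1}]'

```text
time_s: 19.7
tool_pos: [555.4, -276.8, 109.5]
orientation: [3.14, -0.611, 1.424]
wrist_force: [-0.8, 2.0, 0.4]
width: 14.8
```

```bash
python3 ph.py w31
```

```text
[ -0.8 -45.7  62.1] [-1.   1.7  1.6] 15.063645707633556 19.75
0.0 [282. 108.] 0.1 [282. 109.] 0.2 [282. 112.] 0.3 [282. 118.] 0.4 [282. 125.] 0.5 [282. 135.] 0.6 [282. 148.] 0.7 [282. 163.] 0.8 [282. 181.] 0.9 [282. 201.] 1.0 [282. 224.] 1.1 [282. 247.] 1.2 [282. 271.] 1.3 [282. 296.] 1.4 [282. 319.] 1.5 [282. 342.] 1.6 [282. 362.] hinge [[281.30801007 260.98083899]]
```

View pics/w31.png

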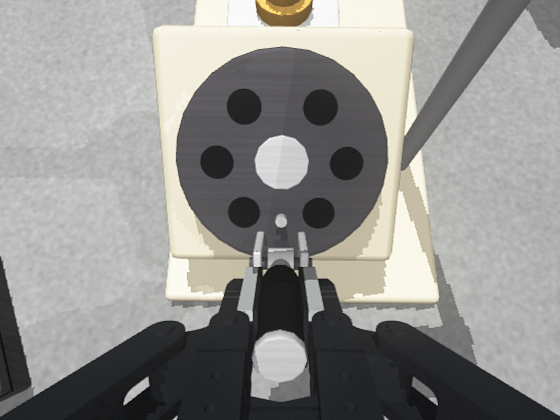

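Sleeve gripped along the tool axis. Cranking table in tool axes:

Run:
```python
import numpy as np
t0=0
for k in range(13):
    r=[]
    for j in range(1,6):
        t=t0+.1*j;r.append([round(-.045*(np.cos(t)-np.cos(t0)),4),round(-.045*(np.sin(t)-np.sin(t0)),4)])
    print(round(t0,1),r);t0+=.5
```

```text
0 [[np.float64(0.0002), np.float64(-0.0045)], [np.float64(0.0009), np.float64(-0.0089)], [np.float64(0.002), np.float64(-0.0133)], [np.float64(0.0036), np.float64(-0.0175)], [np.float64(0.0055), np.float64(-0.0216)]]
0.5 [[np.float64(0.0024), np.float64(-0.0038)], [np.float64(0.0051), np.float64(-0.0074)], [np.float64(0.0081), np.float64(-0.0107)], [np.float64(0.0115), np.float64(-0.0137)], [np.float64(0.0152), np.float64(-0.0163)]]
1.0 [[np.float64(0.0039), np.float64(-0.0022)], [np.float64(0.008), np.float64(-0.0041)], [np.float64(0.0123), np.float64(-0.0055)], [np.float64(0.0167), np.float64(-0.0065)], [np.float64(0.0211), np.float64(-0.007)]]
1.5 [[np.float64(0.0045), np.float64(-0.0001)], [np.float64(0.009), np.float64(0.0003)], [np.float64(0.0134), np.float64(0.0011)], [np.float64(0.0177), np.float64(0.0023)], [np.float64(0.0219), np.float64(0.004)]]
2.0 [[np.float64(0.004), np.float64(0.0021)], [np.float64(0.0078), np.float64(0.0045)], [np.float64(0.0113), np.float64(0.0074)], [np.float64(0.0145), np.float64(0.0105)], [np.float64(0.0173), np.float64(0.014)]]
2.5 [[np.float64(0
[... 1042 characters left out ...]
.0223), np.float64(-0.0008)]]
5.0 [[np.float64(-0.0042), np.float64(-0.0015)], [np.float64(-0.0083), np.float64(-0.0034)], [np.float64(-0.0122), np.float64(-0.0057)], [np.float64(-0.0158), np.float64(-0.0084)], [np.float64(-0.0191), np.float64(-0.0114)]]
5.5 [[np.float64(-0.003), np.float64(-0.0033)], [np.float64(-0.0057), np.float64(-0.007)], [np.float64(-0.008), np.float64(-0.0108)], [np.float64(-0.0098), np.float64(-0.0149)], [np.float64(-0.0113), np.float64(-0.0192)]]
6.0 [[np.float64(-0.001), np.float64(-0.0044)], [np.float64(-0.0016), np.float64(-0.0088)], [np.float64(-0.0018), np.float64(-0.0133)], [np.float64(-0.0015), np.float64(-0.0178)], [np.float64(-0.0007), np.float64(-0.0223)]]
```

arm_command --motion '[{"slide":[0.0002,-0.0045,0],"angular":[0,0,0],"hand":-1},{"slide":[0.0009,-0.0089,0],"angular":[0,0,0],"hand":-1},{"slide":[0.002,-0.0133,0],"angular":[0,0,0],"hand":-1},{"slide":[0.0036,-0.0175,0],"angular":[0,0,0],"hand":-1},{"slide":[0.0055,-0.0216,0],"angular":[0,0,0],"hand":-1}]'

```text
time_s: 20.17
tool_pos: [535.6, -269.6, 112.3]
orientation: [3.137, -0.61, 1.424]
wrist_force: [7.0, 0.0, -2.0]
width: 15.0
```

```bash
cat > cr.py <<'E'
from h import *
import sys
if len(sys.argv)>1:wpic(sys.argv[1])
s=manip.get_state();q=inwheel(s["tool_pos"]);f=s["wrist_force"]
print("xs,up,out",q.round(1),"theta",round(float(np.arctan2(-q[0],-q[1]))%(2*np.pi),3),"r",round(float(np.hypot(q[0],q[1])),1),"F",f.round(1),"w",round(s["width"],1),"j",s["joints"].round(2),"t",round(s["time_s"],2))
E
python3 cr.py w32
```

```text
xs,up,out [-22.3 -40.2  62.1] theta 0.507 r 45.9 F [ 4.9 -0.7  1.3] w 14.8 j [ 0.91  0.58 -0.3   1.53 -0.38  1.38  0.62] t 20.22
```

View pics/w32.png

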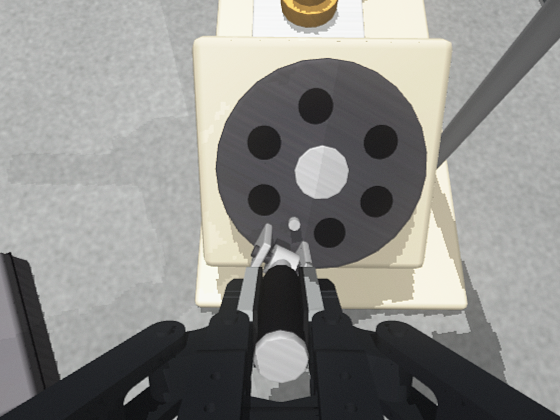

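The wheel turns and the carriage has moved. Force is ~5–7 N, as expected. Continuing.

arm_command --motion '[{"slide":[0.0024,-0.0038,0],"angular":[0,0,0],"hand":-1},{"slide":[0.0051,-0.0074,0],"angular":[0,0,0],"hand":-1},{"slide":[0.0081,-0.0107,0],"angular":[0,0,0],"hand":-1},{"slide":[0.0115,-0.0137,0],"angular":[0,0,0],"hand":-1},{"slide":[0.0152,-0.0163,0],"angular":[0,0,0],"hand":-1}]'

```text
time_s: 20.63
tool_pos: [521.1, -255.2, 120.7]
orientation: [3.137, -0.61, 1.424]
wrist_force: [6.8, -0.9, -4.4]
width: 15.1
```

arm_command --motion '[{"slide":[0.0039,-0.0022,0],"angular":[0,0,0],"hand":-1},{"slide":[0.008,-0.0041,0],"angular":[0,0,0],"hand":-1},{"slide":[0.0123,-0.0055,0],"angular":[0,0,0],"hand":-1},{"slide":[0.0167,-0.0065,0],"angular":[0,0,0],"hand":-1},{"slide":[0.0211,-0.007,0],"angular":[0,0,0],"hand":-1}]'

```text
time_s: 21.05
tool_pos: [516.2, -237.6, 132.3]
orientation: [3.139, -0.609, 1.422]
wrist_force: [5.1, -2.8, -6.7]
width: 15.1
```

```bash
python3 cr.py
```

```text
xs,up,out [-45.4  -5.8  62. ] theta 1.444 r 45.7 F [ 5.1 -2.8 -6.7] w 15.1 j [ 0.91  0.49 -0.32  1.61 -0.4   1.37  0.6 ] t 21.05
```

arm_command --motion '[{"slide":[0.0045,-0.0001,0],"angular":[0,0,0],"hand":-1},{"slide":[0.009,0.0003,0],"angular":[0,0,0],"hand":-1},{"slide":[0.0134,0.0011,0],"angular":[0,0,0],"hand":-1},{"slide":[0.0177,0.0023,0],"angular":[0,0,0],"hand":-1},{"slide":[0.0219,0.004,0],"angular":[0,0,0],"hand":-1}]'

```text
time_s: 21.47
tool_pos: [521.8, -220.4, 144.8]
orientation: [3.141, -0.609, 1.422]
wrist_force: [-0.1, -6.4, -5.5]
width: 14.6
```

```bash
python3 cr.py w33
python3 - <<'E'
from h import *
b=manip.camera("scene")[110:290,130:310,::-1];a=manip.camera("side")[180:360,220:400,::-1];cv2.imwrite("pics/m33.png",np.hstack([cv2.resize(x,(398,398),interpolation=cv2.INTER_CUBIC) for x in(a,b)]))
E
```

```text
xs,up,out [-41.8  17.5  61.9] theta 1.967 r 45.3 F [ 0.7 -3.2 -1.7] w 14.8 j [ 0.9   0.47 -0.33  1.62 -0.41  1.37  0.58] t 21.52
```

View pics/m33.png

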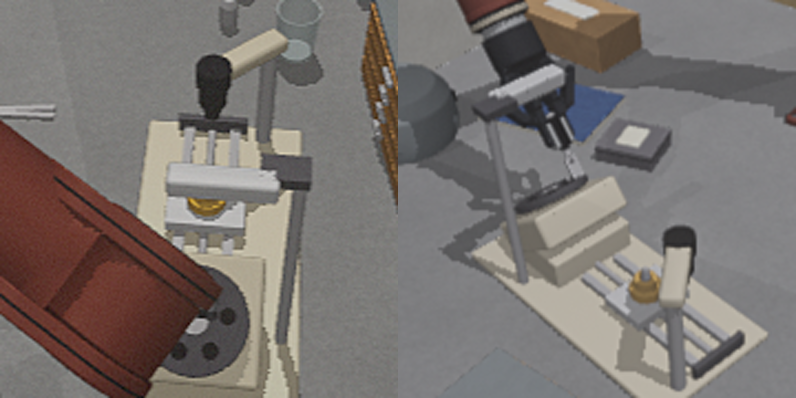

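View pics/w33.png

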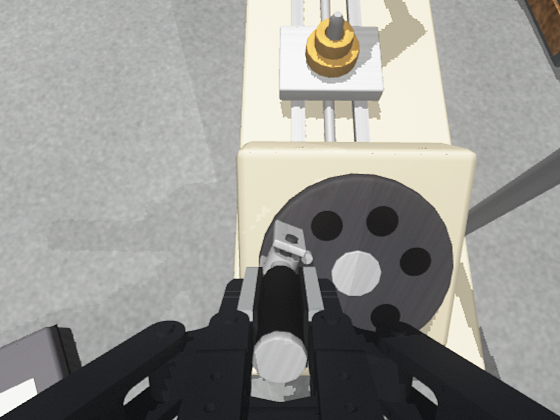

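arm_command --motion '[{"slide":[0.004,0.0021,0],"angular":[0,0,0],"hand":-1},{"slide":[0.0078,0.0045,0],"angular":[0,0,0],"hand":-1},{"slide":[0.0113,0.0074,0],"angular":[0,0,0],"hand":-1},{"slide":[0.0145,0.0105,0],"angular":[0,0,0],"hand":-1},{"slide":[0.0173,0.014,0],"angular":[0,0,0],"hand":-1}]'

```text
time_s: 22.03
tool_pos: [536.9, -207.9, 154.9]
orientation: [-3.14, -0.611, 1.421]
wrist_force: [-5.6, -5.8, 1.8]
width: 14.8
```

```bash
python3 cr.py w34
python3 - <<'E'
from h import *
b=manip.camera("scene")[110:260,130:280,::-1];cv2.imwrite("pics/m34.png",cv2.resize(b,(600,600),interpolation=cv2.INTER_CUBIC))
E
```

```text
xs,up,out [-28.2  34.9  61.9] theta 2.461 r 44.9 F [-2.6 -4.6  0.8] w 14.6 j [ 0.87  0.47 -0.34  1.6  -0.41  1.38  0.54] t 22.08
```

View pics/m34.png

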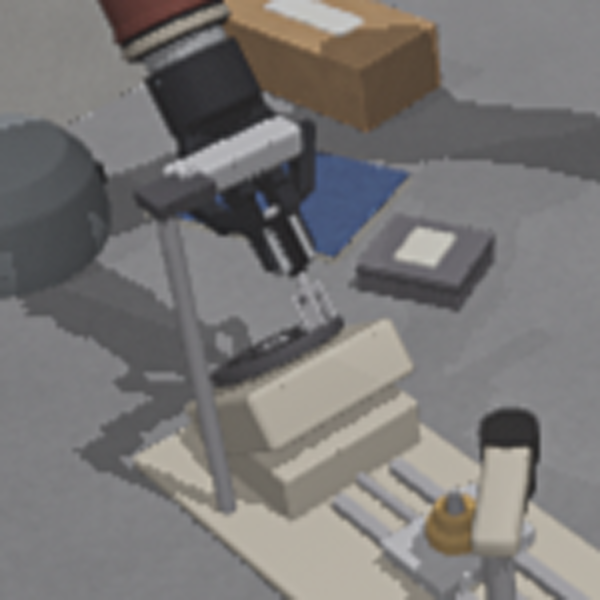

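View pics/w34.png

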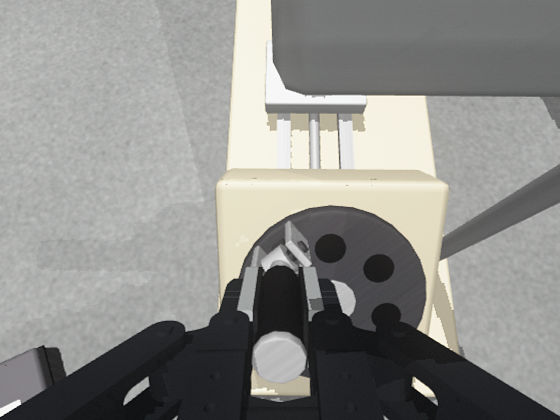

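arm_command --motion '[{"slide":[0.0025,0.0037,0],"angular":[0,0,0],"hand":-1},{"slide":[0.0046,0.0077,0],"angular":[0,0,0],"hand":-1},{"slide":[0.0063,0.0119,0],"angular":[0,0,0],"hand":-1},{"slide":[0.0076,0.0162,0],"angular":[0,0,0],"hand":-1},{"slide":[0.0085,0.0206,0],"angular":[0,0,0],"hand":-1}]'

```text
time_s: 22.55
tool_pos: [558.5, -203.3, 160.4]
orientation: [-3.14, -0.612, 1.423]
wrist_force: [-5.7, -3.4, 5.6]
width: 15.1
```

```bash
python3 cr.py w35
```

```text
xs,up,out [-7.4 43.8 62. ] theta 2.973 r 44.4 F [-3.4 -3.3  3.6] w 14.7 j [ 0.85  0.49 -0.34  1.55 -0.41  1.38  0.51] t 22.6
```

View pics/w35.png

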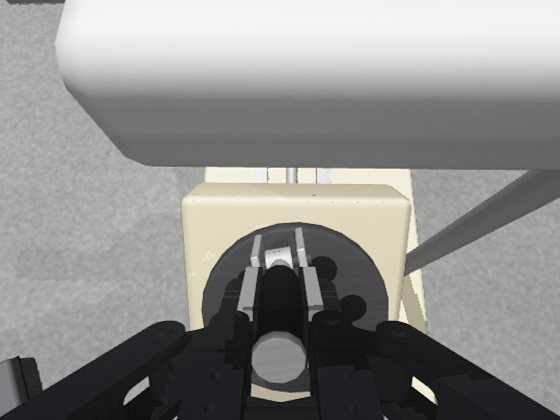

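Forces stay ~7 N, with the lamp bar clear of the gripper. Continuing past the top.

arm_command --motion '[{"slide":[0.0004,0.0045,0],"angular":[0,0,0],"hand":-1},{"slide":[0.0004,0.009,0],"angular":[0,0,0],"hand":-1},{"slide":[-0.0001,0.0134,0],"angular":[0,0,0],"hand":-1},{"slide":[-0.001,0.0178,0],"angular":[0,0,0],"hand":-1},{"slide":[-0.0024,0.0221,0],"angular":[0,0,0],"hand":-1}]'

```text
time_s: 23.02
tool_pos: [580.7, -208.0, 159.6]
orientation: [-3.141, -0.613, 1.424]
wrist_force: [-5.1, -2.4, 8.1]
width: 14.8
```

```bash
python3 cr.py
```

```text
xs,up,out [14.  41.9 62. ] theta 3.464 r 44.1 F [-5.1 -2.4  8.1] w 14.8 j [ 0.83  0.53 -0.34  1.5  -0.4   1.39  0.49] t 23.02
```

arm_command --motion '[{"slide":[-0.0018,0.0041,0],"angular":[0,0,0],"hand":-1},{"slide":[-0.004,0.0081,0],"angular":[0,0,0],"hand":-1},{"slide":[-0.0065,0.0117,0],"angular":[0,0,0],"hand":-1},{"slide":[-0.0095,0.0152,0],"angular":[0,0,0],"hand":-1},{"slide":[-0.0127,0.0183,0],"angular":[0,0,0],"hand":-1}]'

```text
time_s: 23.43
tool_pos: [597.8, -220.7, 152.8]
orientation: [3.141, -0.613, 1.425]
wrist_force: [-4.4, -1.1, 9.3]
width: 14.8
```

```bash
python3 cr.py w36
python3 - <<'E'
from h import *
b=manip.camera("scene")[110:290,130:310,::-1];a=manip.camera("side")[180:360,220:400,::-1];cv2.imwrite("pics/m36.png",np.hstack([cv2.resize(x,(398,398),interpolation=cv2.INTER_CUBIC) for x in(a,b)]))
E
```

```text
xs,up,out [33.4 28.8 62.2] theta 4.002 r 44.1 F [-0.4 -1.3  6.1] w 14.8 j [ 0.82  0.58 -0.33  1.44 -0.39  1.4   0.48] t 23.48
```

View pics/m36.png

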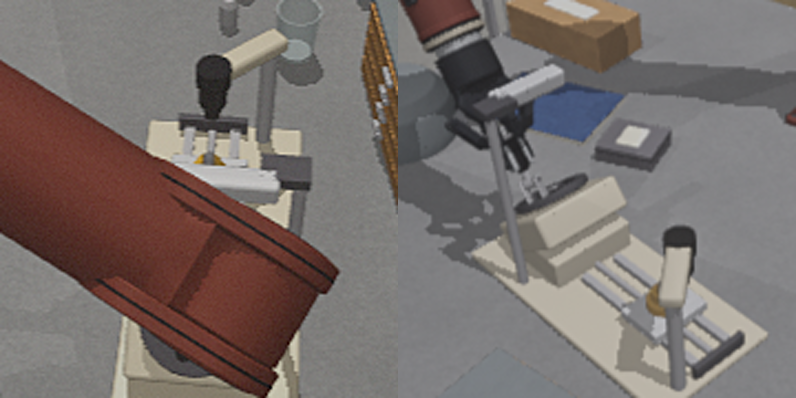

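arm_command --motion '[{"slide":[-0.0035,0.0028,0],"angular":[0,0,0],"hand":-1},{"slide":[-0.0074,0.0052,0],"angular":[0,0,0],"hand":-1},{"slide":[-0.0114,0.0072,0],"angular":[0,0,0],"hand":-1},{"slide":[-0.0156,0.0088,0],"angular":[0,0,0],"hand":-1},{"slide":[-0.0199,0.0099,0],"angular":[0,0,0],"hand":-1}]'

```text
time_s: 24.0
tool_pos: [605.7, -238.0, 141.7]
orientation: [3.139, -0.613, 1.426]
wrist_force: [-1.9, -0.3, 9.8]
width: 15.0
```

arm_command --motion '[{"slide":[-0.0044,0.0007,0],"angular":[0,0,0],"hand":-1},{"slide":[-0.0089,0.001,0],"angular":[0,0,0],"hand":-1},{"slide":[-0.0134,0.0008,0],"angular":[0,0,0],"hand":-1},{"slide":[-0.0179,0.0002,0],"angular":[0,0,0],"hand":-1},{"slide":[-0.0223,-0.0008,0],"angular":[0,0,0],"hand":-1}]'

```text
time_s: 24.42
tool_pos: [602.9, -255.9, 129.1]
orientation: [3.137, -0.613, 1.426]
wrist_force: [1.0, 0.5, 8.8]
width: 14.8
```

```bash
python3 cr.py w37
```

```text
xs,up,out [ 42.6 -13.3  62.3] theta 5.015 r 44.7 F [ 1.1 -2.6  5.2] w 15.2 j [ 0.83  0.64 -0.31  1.39 -0.38  1.41  0.52] t 24.47
```

View pics/w37.png

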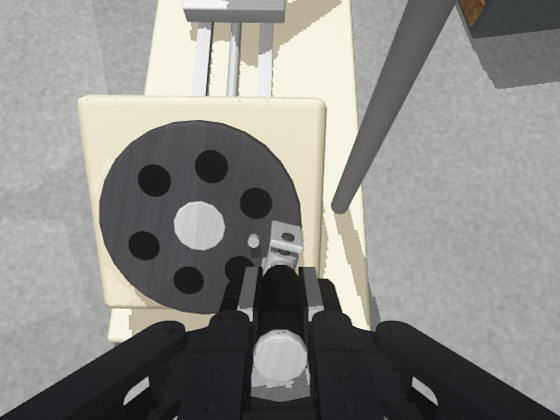

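arm_command --motion '[{"slide":[-0.0042,-0.0015,0],"angular":[0,0,0],"hand":-1},{"slide":[-0.0083,-0.0034,0],"angular":[0,0,0],"hand":-1},{"slide":[-0.0122,-0.0057,0],"angular":[0,0,0],"hand":-1},{"slide":[-0.0158,-0.0084,0],"angular":[0,0,0],"hand":-1},{"slide":[-0.0191,-0.0114,0],"angular":[0,0,0],"hand":-1}]'

```text
time_s: 24.88
tool_pos: [589.8, -270.1, 117.8]
orientation: [3.136, -0.613, 1.426]
wrist_force: [5.5, -2.1, 5.2]
width: 14.5
```

arm_command --motion '[{"slide":[-0.003,-0.0033,0],"angular":[0,0,0],"hand":-1},{"slide":[-0.0057,-0.007,0],"angular":[0,0,0],"hand":-1},{"slide":[-0.008,-0.0108,0],"angular":[0,0,0],"hand":-1},{"slide":[-0.0098,-0.0149,0],"angular":[0,0,0],"hand":-1},{"slide":[-0.0113,-0.0192,0],"angular":[0,0,0],"hand":-1}]'

```text
time_s: 25.3
tool_pos: [569.3, -277.0, 110.8]
orientation: [3.136, -0.612, 1.425]
wrist_force: [5.5, -2.8, 2.8]
width: 14.9
```

```bash
python3 cr.py
```

```text
xs,up,out [ 13.  -43.5  62.2] theta 5.992 r 45.4 F [ 5.5 -2.8  2.8] w 14.9 j [ 0.88  0.63 -0.31  1.44 -0.37  1.39  0.58] t 25.3
```

arm_command --motion '[{"slide":[-0.001,-0.0044,0],"angular":[0,0,0],"hand":-1},{"slide":[-0.0016,-0.0088,0],"angular":[0,0,0],"hand":-1},{"slide":[-0.0018,-0.0126,0],"angular":[0,0,0],"hand":-1},{"slide":[-0.0018,-0.0145,0],"angular":[0,0,0],"hand":-1},{"slide":[-0.0018,-0.0155,0],"angular":[0,0,0],"hand":-1}]'

```text
time_s: 25.72
tool_pos: [554.8, -276.4, 109.6]
orientation: [3.134, -0.611, 1.425]
wrist_force: [14.2, -5.2, -2.0]
width: 14.8
```

```bash
python3 cr.py
```

```text
xs,up,out [ -1.4 -45.4  62.1] theta 0.03 r 45.5 F [14.2 -5.2 -2. ] w 14.8 j [ 0.9   0.61 -0.31  1.47 -0.37  1.38  0.6 ] t 25.72
```

arm_command --motion '[{"slide":[0,-0.0015,0],"angular":[0,0,0],"hand":-1},{"slide":[0,-0.0015,0],"angular":[0,0,0],"hand":-1},{"slide":[0,-0.0015,0],"angular":[0,0,0],"hand":-1}]'

```text
time_s: 25.97
tool_pos: [554.7, -276.4, 109.7]
orientation: [3.131, -0.61, 1.427]
wrist_force: [16.3, -5.1, -3.4]
width: 14.9
```

```bash
python3 cr.py w38
```

```text
xs,up,out [ -1.4 -45.3  62.2] theta 0.032 r 45.4 F [17.3 -5.1 -3.8] w 14.2 j [ 0.9   0.61 -0.31  1.48 -0.37  1.38  0.6 ] t 26.02
```

View pics/w38.png

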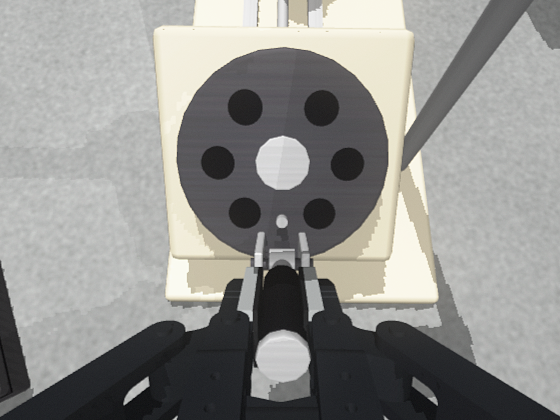

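At the hard stop: no further motion at 17 N. Relax the push, open, and retreat along the axis.

arm_command --motion '[{"slide":[0,0.0025,0],"angular":[0,0,0],"hand":-1},{"slide":[0,0.0025,0],"angular":[0,0,0],"hand":-0.3},{"slide":[0,0.0025,0],"angular":[0,0,0],"hand":0.1},{"slide":[0,0.0025,0],"angular":[0,0,0],"hand":0.1},{"slide":[0,0.0025,0],"angular":[0,0,0],"hand":0.1}]'

```text
time_s: 26.43
tool_pos: [552.7, -275.6, 108.2]
orientation: [-3.141, -0.612, 1.423]
wrist_force: [-0.6, 0.6, -0.2]
width: 47.0
```

arm_command --motion '[{"slide":[0,0,-0.015],"angular":[0,0,0],"hand":0.1},{"slide":[0,0,-0.04],"angular":[0,0,0],"hand":0.1},{"slide":[0,0,-0.07],"angular":[0,0,0],"hand":0.1},{"slide":[0,0,-0.1],"angular":[0,0,0],"hand":0.1},{"slide":[0,0,-0.12],"angular":[0,0,0],"hand":0.1}]'

```text
time_s: 26.85
tool_pos: [542.5, -345.9, 208.9]
orientation: [3.14, -0.61, 1.423]
wrist_force: [0.0, 0.7, 0.1]
width: 47.2
```

```bash
python3 ph.py w39
python3 - <<'E'
from h import *
b=manip.camera("scene")[110:290,130:310,::-1];a=manip.camera("side")[180:360,220:400,::-1];cv2.imwrite("pics/m39.png",np.hstack([cv2.resize(x,(398,398),interpolation=cv2.INTER_CUBIC) for x in(a,b)]))
E
```

```text
[ -2.6 -47.  187.4] [-1.8 -0.9  2.4] 47.30019744787233 26.9
0.0 [284. 106.] 0.1 [284. 106.] 0.2 [285. 108.] 0.3 [285. 111.] 0.4 [285. 115.] 0.5 [285. 120.] 0.6 [285. 126.] 0.7 [285. 133.] 0.8 [285. 142.] 0.9 [285. 151.] 1.0 [285. 162.] 1.1 [285. 173.] 1.2 [285. 184.] 1.3 [285. 196.] 1.4 [285. 207.] 1.5 [285. 219.] 1.6 [285. 230.] hinge [[283.90861623 198.65063151]]
```

View pics/m39.png

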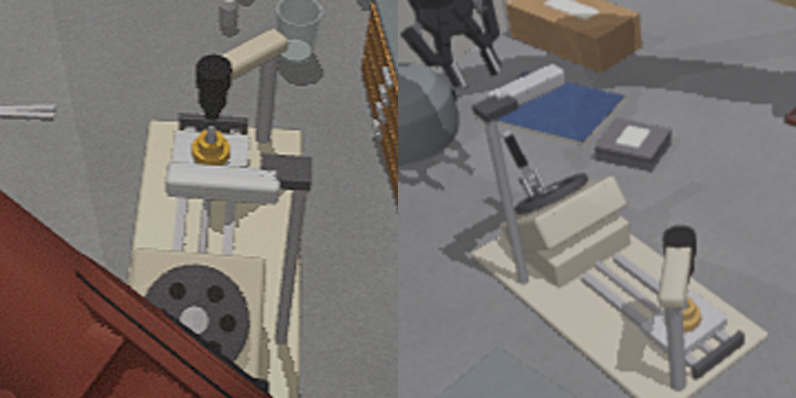

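View pics/w39.png

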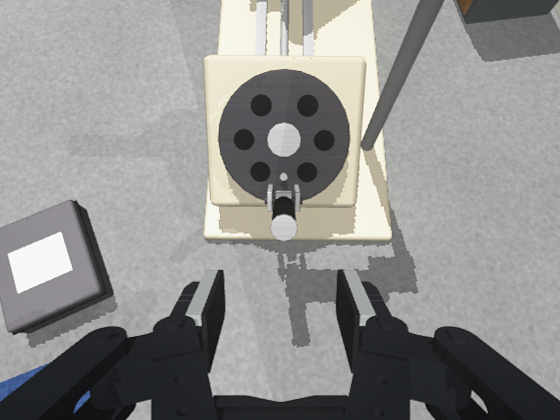

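Run:
```python
from h import *
a=np.array([592,-47.5]);d=np.array([.149,.989])
for L in(0,95,100,105):
    p=a+d*L;print(L,"side tip",proj(D,[*p,83])[0].round(1),"scene tip",proj(S,[*p,83])[0].round(1))
c=W("w39");print("hub",proj(c,world((0,0,18))),"pinpt",[proj(c,world((-28*np.sin(t),-28*np.cos(t),16)))[0].round(1) for t in(-.05,0,.05)])
im=cv2.imread("pics/w39.png");cv2.imwrite("pics/w39z.png",cv2.resize(im[50:250,200:370],None,fx=3,fy=3,interpolation=cv2.INTER_CUBIC))
b=manip.camera("side")
cv2.imwrite("pics/sd40.png",cv2.resize(b[200:300,260:360,::-1],None,fx=6,fy=6,interpolation=cv2.INTER_CUBIC))
```

```text
0 side tip [312.8 269.4] scene tip [233.  224.9]
95 side tip [315.  240.6] scene tip [255.2 241.2]
100 side tip [315.1 239.2] scene tip [256.5 242.1]
105 side tip [315.2 237.7] scene tip [257.7 243. ]
hub [[283.92407831 138.81120315]] pinpt [array([285.4, 172.2]), array([283.7, 172.3]), array([282.1, 172.2])]
```

View pics/w39z.png

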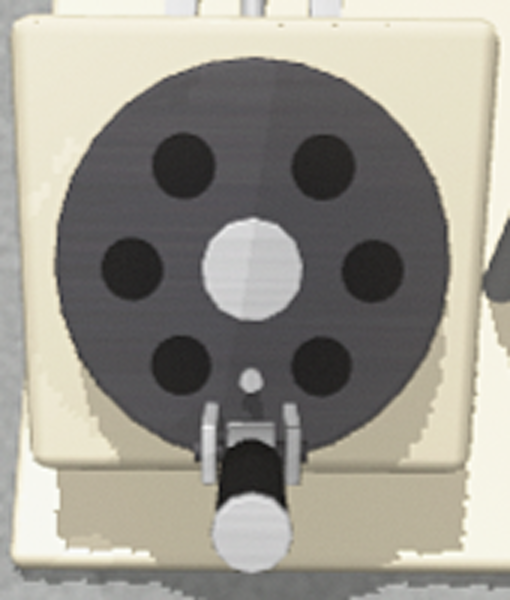

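View pics/sd40.png

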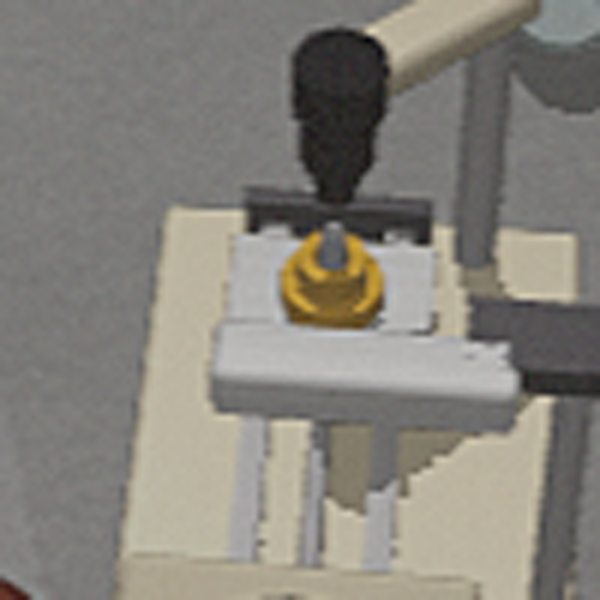

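Checking the wheel angle by the holes against the start picture.

Run:
```python
from h import *
n0=Ro.from_euler("z",YW).apply([0,-s35,c35]);O=world((0,0,16))
for n in("w20","w29","w30","w31","w38","w39"):
    c=W(n);g=cv2.imread(f"pics/{n}.png",0);hub=proj(c,O)[0];m=(g<45).astype(np.uint8)
    k,_,st,ce=cv2.connectedComponentsWithStats(m);pts=[]
    for i in range(1,k):
        if 120<st[i,4]<1600 and .7<st[i,2]/st[i,3]<1.4:
            o,d=ray(c,ce[i]);X=o+d*((O-o)@n0)/(d@n0);q=inwheel(X)
            if 25<np.hypot(q[0],q[1])<48:pts.append(q[:2])
    pts=np.array(pts);
    # angle vs nearest multiple of 60deg
    a=np.degrees(np.arctan2(pts[:,1],pts[:,0]));r=np.hypot(*pts.T);print(n,a.round(1),r.round(1))
```

```text
w20 [ 125.3   54.5 -178.9   -2.3 -126.4  -55.1] [32.5 32.1 33.3 33.  34.  33.7]
w29 [ 125.2   54.8 -179.    -1.9 -126.7  -54.8] [32.5 32.1 33.3 32.9 33.9 33.7]
w30 [ 125.    54.5 -179.2   -1.8 -126.6  -54.8] [32.5 32.3 33.3 33.  33.9 33.7]
w31 [ 124.9   54.6 -179.2   -1.8 -126.5  -54.6] [32.6 32.5 33.3 33.1 33.8 33.8]
w38 [ 124.9   54.6 -179.1   -1.8 -126.6  -54.6] [32.6 32.5 33.2 33.1 33.9 33.8]
w39 [ 125.2   54.7 -179.2   -1.8 -126.7  -54.9] [32.5 32.3 33.3 32.9 33.8 33.6]
```

Hole pattern equals the start within ~0.1°, so a full turn is complete. Final bystander check.

Run:
```python
from h import *
im=manip.camera("scene");cv2.imwrite("pics/sc41.png",im[:,:,::-1])
o=cv2.imread("pics/scene0.png");d=cv2.absdiff(o,np.ascontiguousarray(im[:,:,::-1])).max(2)
cv2.imwrite("pics/df41.png",d);print(manip.get_state()["wrist_force"],manip.get_state()["joint_velocities"].round(3))
```

```text
[-0.07870226  0.30424358 -0.53438908] [-0.008  0.007 -0.003  0.016 -0.    -0.001 -0.001]
```

View pics/sc41.png

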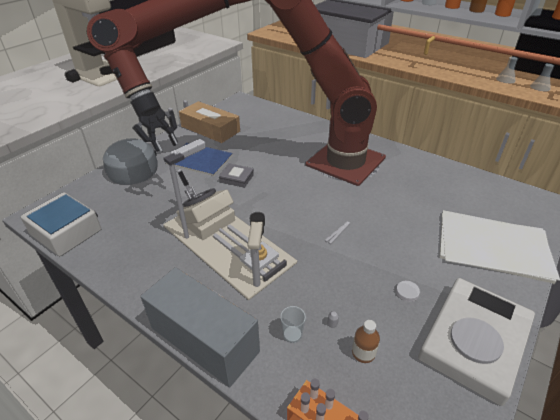

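View pics/df41.png

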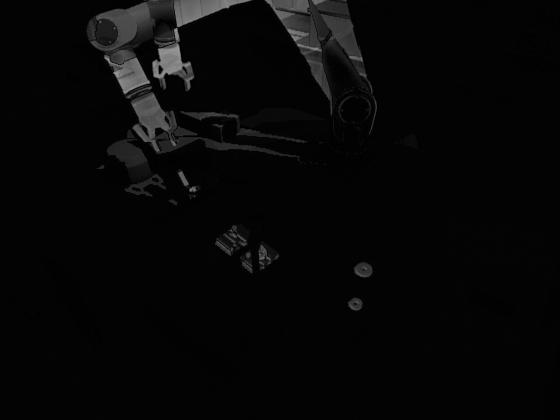

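The only differences from the start are the arm and its shadows, the rings' old places, the carriage and the handle. No bystander moved. Handing in.

Run:
```python
from station import manip
print(manip.hand_in(),manip.get_state()["time_s"])
```

```text
the job is handed in; nothing more can be done
the job is handed in; nothing more can be done
```

I threaded both rings, latched the handle out, cranked the wheel one full turn clockwise to its stop, let go and handed the job in at about 27 s.

**Rings:** the wide ring went on first and the narrow one on top. The wrist and side pictures show both flat and seated.

**Handle:** my first swing by pinching failed. The sleeve slid out of the fingers before the detent and the handle sprang back to about 0.9 rad. I then pushed it over with the shut fingers, and it latched out. After release, the knob's position in the wrist picture still matched 1.57 rad.

**Wheel:** I turned it holding the sleeve, with about 5–10 N at the crank. At the end it did not move under 17 N. After release, the hole pattern matched the pictures from before cranking to within about 0.5°.

**Carriage:** the arbor's tip in the side picture puts the travel at about 104 mm. One pixel there is about 3 mm, so this agrees with fully home (105 mm).

**Bystanders:** comparing the scene picture with the starting one shows only the arm and its shadows, the rings, the carriage and the handle changed.

**Disagreement:** with its height left free, the wheel-centre fit gave about 82 mm instead of the stated 85 mm. I used the stated height, and it worked.

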